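# Weigh out the valve balls from their vial

### The job

Stand the empty glass beaker upright in the middle of the balance pan and let go of it, without pushing the pan down onto its stop. Then draw the open vial out of the slanted rack with its three steel balls still in it and tip all three balls into the beaker. Finish while still holding the empty vial raised and still in the gripper, mouth pointing down over the beaker and touching neither beaker nor balance, while the balance settles; leave the two capped vials and the stopwatch where they are.

Things in the scene. Friction and masses are not known exactly. Their poses are not given: they have to be found in the camera images.
- beaker: low straight-walled clear glass beaker, open at the top, 58 mm high, 59 mm outer diameter (61 mm over the rim), wall 2.5 mm, bottom 5 mm, about 85 g, standing on the bench; origin at the centre of its underside, z up to the mouth
- beaker_rim (a point): centre of the beaker's mouth, 58 mm above its underside
- balance: electronic top-pan balance, white, 250 mm deep, 186 mm wide, hull 55 mm high, fixed to the bench; display at its front (-x of its frame); origin on the bench under the centre of the pan, hull from 160 mm in front of it to 90 mm behind it
- pan_centre (a point): centre of the top face of the round steel pan (120 mm across, 4 mm thick, 76 mm above the bench when empty); goes down with the pan; two rings are engraved round it, the inner one 60 mm across, as the beaker
- pan (a joint): how far the sprung pan has gone down, m: 0 empty, stop at 0.014; 250 N/m, so about 3.3 mm with the beaker alone and about 5.3 mm with the beaker and all three balls
- rack: aluminium vial rack, 228 mm wide (y), 76 deep, 75 high, fixed to the bench; origin on the bench; three places, seats at x 0, y -66, 0, +66 mm, 27 mm above the bench; the vials lean back 45 degrees towards its +x, the robot's left; two perforated plates (33 mm holes) guide the lowest 40 mm of a vial, so it is drawn 45 mm along its own axis to be free
- vial: the open, uncapped clear vial: round tube of 30 mm outer diameter, 95 mm long, wall 2 mm, bottom 3 mm, 25 g, in one of the rack's three places (any); its upper 55 mm stand out of the rack; origin at the centre of its outer bottom, z along its axis to the mouth
- vial_mouth (a point): centre of the vial's mouth, 95 mm from its bottom along its z
- vial_middle (a point): middle of the vial's axis, 47.5 mm from its bottom
- ball_1_center (a point): centre of one of the three steel balls (16 mm, 17 g) that lie in the open vial
- ball_2_center (a point): centre of one of the three steel balls (16 mm, 17 g) that lie in the open vial
- ball_3_center (a point): centre of one of the three steel balls (16 mm, 17 g) that lie in the open vial
- capped_a: vial like the other one but closed by a black cap (34 mm across, 17 mm high, top 100 mm from the bottom), balls visible inside; origin at the centre of its bottom, z along its axis; to be left in the rack
- capped_b: second capped vial, same as the first; to be left in the rack
- stopwatch: black stopwatch 65x58x17 mm lying on the bench; leave alone; origin at the centre of its underside

How it is judged:
By the outcome, as a careful person would: the job done as asked, in the order asked, and still so for the second after the job is handed in, while the arm keeps its last pose, push and grip.
It also fails if it takes over 64 s, if anything falls off the work surface, if the arm or the gripper's body presses on something with over 40 N, if the wrist force passes 120 N, or if a joint passes its speed limit or range.

### The arm

A 6-joint arm with a two-finger parallel gripper is mounted at the origin on a cart in front of the work surface, level with it; the furniture and walls round the work are solid. World frame = base frame: x ahead of the robot, y to its left, z up, the work surface at z = 0. Lengths are in m, angles in degrees, forces in N, time in s.
With the tool pointing down it reaches from about 0.35 to 0.875 m from the base axis. Payload 4.2 kg.
Tool frame: the origin (TCP) lies midway between the tips of the shut fingers; the grasp point (between the pads) lies 19 mm behind it; z points along the fingers, y is the line along which they close (so a half turn about z gives the same grasp; the last joint's range is limited). The gripper opens to 87 mm and grips with 3 to 60 N. Pads are 19 mm wide; open, the fingers measure 117 mm over their backs; the gripper's body (75 mm by 190 mm) begins 51 mm behind the grasp point.
Start: joints at [-57.491, 22.042, 0.453, 0, -68.411, -14.817], TCP at [0.19, -0.595, 0.223] pointing down, gripper open.
Joint ranges: [-179.83, 179.83], [-69.29, 118.12], [-61.27, 80.66], [-181.25, 117.63], [-171.15, -9.14], [-177.46, 177.46]. Speed limits (degrees/s): [159.86, 159.86, 180, 180, 180, 180].

### API

Orientations are given as a 3x3 rotation matrix whose columns are the frame's x, y, z axes.
In Python, from station import * gives the robot as it stands. The module is installed in compiled form; this text tells all that it offers.
- The arm moves only by the tool servo_tool, never from a script. Its argument "deltas" is a list of rows, each an object of numbers: "tx", "ty", "tz": the shift along the tool's x, y, z in mm; "ax", "ay", "az": the turn, a rotation vector about the tool's x, y, z in rad; "claw": the finger opening in mm, from 0 to 87. In form: [{"tx": .., "ty": .., "tz": .., "ax": .., "ay": .., "az": .., "claw": ..}, ...]. A call has 1 to 12 rows; each row is the pose to reach, as a shift and turn from the pose commanded when the call began, along the tool's axes at that moment; what a row does not reach only later rows make up. A row lasts 1/12 s, in which the tool goes at most 41.7 mm and 7.16 degrees, less where a joint would pass 70% of its speed; a pose out of reach is approached as far as the arm can. A call with a gripper value outside its range is refused whole. The fingers move at their own pace and stop on an object; the grip force is fixed at half the most. Time passes only in rows, so rows that repeat a pose let the fingers close. It gives the time, the measured TCP pose, the force, the opening and the grip force at its end, in the units of the state.
- sense(): the state, without advancing time (a new reading comes with each control period).
- capture(name): name is "scene" or "top"; returns the picture (384x512x3 uint8, blue, green, red); there is no depth.
- calibration(name): a dict with "fx", "fy", "cx", "cy" (pixels), "cam_to_world" (4x4, takes a point from camera to world coordinates). Camera axes: x right, y down, z forward; pixel columns grow to the right and rows downward; lengths in m; the calibration is good to about 2 mm. A picture is of the moment at which its call begins. calibration takes no time and is no camera call.
- finish_job(): hands the job in; it is judged then, once.
Trained networks look in the newest picture that a camera, given by its name, has taken for a name from the list of things; names that differ only in an ending like _2 or _b are one class to them, and where a whole thing is asked for, a point or a joint stands for the part that bears it (a point fixed in the world has none). Each returns a list of dicts, best first, with "confidence" (0 to 1); they miss things now and then, are a little off and sometimes report something else, mostly with a low value. They report only what shows in the picture. A call takes as long as a camera call.
- recognise(label, camera): "xyz" ([x, y, z] in m, in the coordinates of the camera as it stood for that picture, good to about 4 mm: the middle of the surface that is visible of it).
- trace(label, camera): "mask" (384x512 bool, what is visible of it).
The state is a dict: "time_s": time; "joints": joint angles; "joint_velocities": joint speeds; "effort": joint torques, N m; "tcp_pos": TCP position; "ee_rot": TCP orientation; "wrist_force": force on the tool from outside, world axes, zero at the start; "moment": the same for the moment, N m; "gripper_width": opening from 0.0 (shut) to 1.0 (fully open); "gripper_force": force on a finger pad.
Only numpy, scipy, OpenCV 4.12 (cv2) and the standard library are available. Lean on these libraries where they do the work, as an engineer would, in place of code of your own. Each camera call takes 0.05 s, during which the arm holds its last target. There are 200 camera calls.

## Working session

There is one attempt and no reset: what is moved stays moved. The work goes in short steps, Python scripts to look and compute and a tool call to move; the robot and the scene stay as the last step left them, time stands still between calls to the robot, and variables do not carry over. Pictures are saved under pics/ and viewed, at most 10 in all, crops included, and the job is handed in when it is done.

Besides the shell and the picture viewer there is one more tool, called as a command line: name --argument value ..., lists and objects as JSON in quotes. servo_tool: Moves the arm, as the interface text tells. Its arguments: {"type":"object","properties":{"deltas":{"type":"array","items":{"type":"object","properties":{"tx":{"type":"number"},"ty":{"type":"number"},"tz":{"type":"number"},"ax":{"type":"number"},"ay":{"type":"number"},"az":{"type":"number"},"claw":{"type":"number"}}}}},"required":["deltas"]}

```bash
mkdir -p pics; cat > h.py <<'E'
from station import *
import numpy as np, cv2
def world(cam,p):
    T=np.array(calibration(cam)["cam_to_world"]); return T[:3,:3]@np.array(p)+T[:3,3]
def pix(cam,P):
    c=calibration(cam);T=np.linalg.inv(np.array(c["cam_to_world"]));q=T[:3,:3]@np.array(P)+T[:3,3]
    return np.array([c["fx"]*q[0]/q[2]+c["cx"],c["fy"]*q[1]/q[2]+c["cy"]])
def onplane(cam,uv,z):
    c=calibration(cam);T=np.array(c["cam_to_world"])
    d=T[:3,:3]@np.array([(uv[0]-c["cx"])/c["fx"],(uv[1]-c["cy"])/c["fy"],1]);o=T[:3,3]
    return o+d*(z-o[2])/d[2]
def st():
    s=sense();print("t",round(s["time_s"],2),"tcp",np.round(s["tcp_pos"],4),"w",round(s["gripper_width"],3),"F",np.round(s["wrist_force"],1),"gf",round(s["gripper_force"],1));print(np.round(s["ee_rot"],3).tolist(),np.round(s["joints"],1));return s
E
python3 - <<'E'
from h import *
st()
for c in ["scene","top"]:
    im=capture(c);cv2.imwrite(f"pics/{c}0.png",im)
    T=np.array(calibration(c)["cam_to_world"]);print(c,T.round(3).tolist(),calibration(c)["fx"])
    for n in ["beaker","beaker_rim","balance","pan_centre","rack","vial","vial_mouth","vial_middle","capped_a","ball_1_center","stopwatch"]:
        for r in recognise(n,c)[:4]: print(n,round(r["confidence"],2),world(c,r["xyz"]).round(3),pix(c,world(c,r["xyz"])).round(0))
E
```

```text
t 0.0 tcp [ 0.1898 -0.5949  0.2215] w 0.997 F [ 0.2  0.5 -0.6] gf 0.0
[[-0.953, -0.304, -0.001], [-0.304, 0.953, 0.002], [0.0, 0.002, -1.0]] [-57.5  22.1   0.4  -0.  -68.4 -14.8]
scene [[-0.468, -0.575, 0.671, -0.405], [-0.883, 0.287, -0.371, 0.458], [0.021, -0.766, -0.642, 1.002], [0.0, 0.0, 0.0, 1.0]] 378.038095191731
balance 0.93 [0.478 0.014 0.051] [250. 212.]
pan_centre 0.72 [0.542 0.001 0.077] [246. 195.]
rack 0.9 [0.484 0.262 0.046] [184. 235.]
vial 0.74 [0.459 0.303 0.081] [173. 237.]
vial_mouth 0.7 [0.461 0.308 0.075] [172. 238.]
vial_mouth 0.44 [0.59  0.299 0.083] [163. 211.]
vial_middle 0.62 [0.459 0.303 0.078] [173. 238.]
vial_middle 0.49 [0.476 0.015 0.051] [250. 213.]
capped_a 0.48 [0.519 0.307 0.085] [166. 225.]
capped_a 0.45 [0.587 0.299 0.083] [163. 212.]
ball_1_center 0.49 [0.589 0.297 0.085] [163. 211.]
stopwatch 0.64 [0.46  0.309 0.076] [172. 238.]
top [[-0.015, -0.987, 0.158, 0.338], [-1.0, 0.017, 0.014, -0.053], [-0.017, -0.158, -0.987, 1.212], [0.0, 0.0, 0.0, 1.0]] 390.20374100987385
beaker 0.81 [ 0.481 -0.295  0.018] [334. 205.]
beaker_rim 0.88 [ 0.474 -0.297  0.02 ] [335. 207.]
balance 0.66 [ 0.509 -0.003  0.055] [238. 196.]
pan_centre 0.91 [0.546 0.    0.079] [237. 182.]
pan_centre 0.51 [0.527 0.261 0.047] [152. 191.]
rack 0.72 [0.527 0.258 0.045] [153. 192.]
vial 0.54 [0.467 0.296 0.075] [137. 210.]
vial_mouth 0.55 [0.467 0.298 0.079] [136. 210.]
vial_middle 0.78 [0.465 0.294 0.081] [137. 211.]
capped_a 0.67 [0.596 0.29  0.079] [139. 167.]
capped_a 0.63 [0.534 0.296 0.079] [137. 188.]
capped_a 0.41 [0.467 0.299 0.076] [135. 211.]
ball_1_center 0.5 [ 0.475 -0.298  0.021] [335. 207.]
stopwatch 0.76 [ 0.587 -0.455  0.017] [384. 170.]
```

```bash
python3 -c "
import cv2,numpy as np
a=cv2.imread('pics/scene0.png');cv2.imwrite('pics/s0.png',cv2.resize(a,(800,600)))
a=cv2.imread('pics/top0.png');cv2.imwrite('pics/t0.png',cv2.resize(a,(800,600)))"
```

```text
(no output)
```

View pics/s0.png

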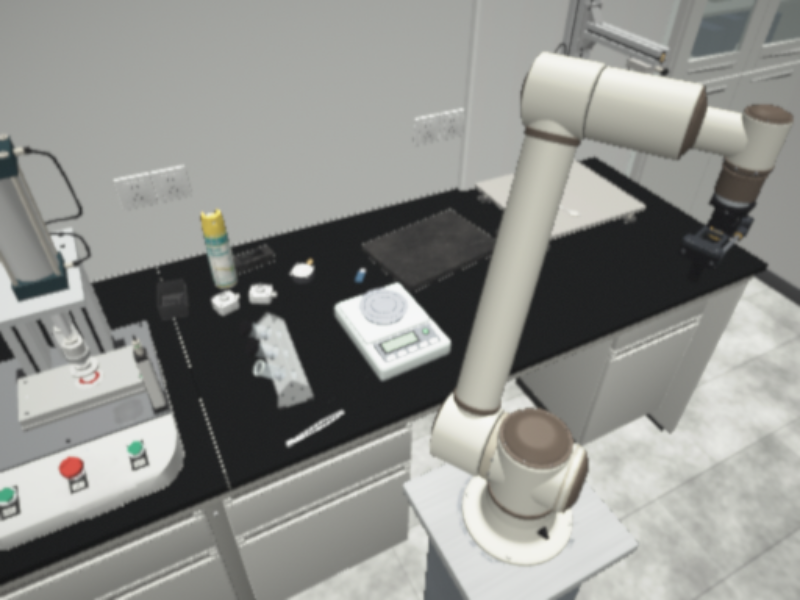

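View pics/t0.png

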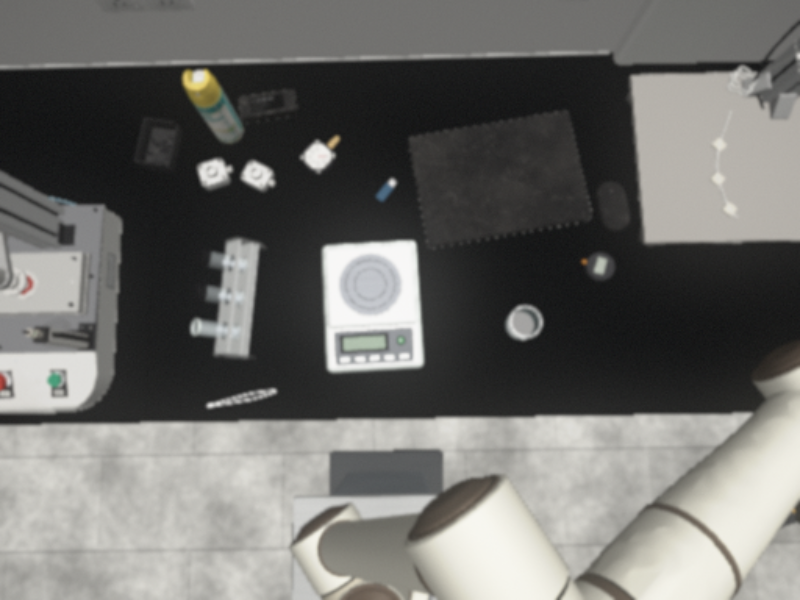

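The scene view is coarse. In the top view (800 px scale) the beaker is at (524,322) and the pan at (370,284). The rack is at (238,298), with its vials leaning left (+y). The open vial is the nearest one: its bright mouth ring is at (195,328), and the two black caps don't show against the black bench.

```bash
cat > m.py <<'E'
from h import *
from scipy.optimize import minimize
def cyl(base,ax,r,L):
    ax=np.array(ax)/np.linalg.norm(ax);u=np.cross(ax,[0.3,0.5,0.81]);u/=np.linalg.norm(u);v=np.cross(ax,u)
    a=np.linspace(0,2*np.pi,40)[:,None];c=r*(np.cos(a)*u+np.sin(a)*v)
    return np.vstack([base+c,base+c+L*ax])
S=8
def sil(cam,P):
    h=cv2.convexHull(np.array([pix(cam,p) for p in P],np.float32))
    m=np.zeros((384*2,512*2),np.uint8);cv2.fillConvexPoly(m,np.round(h*2*16+8).astype(int),1,shift=4);return m
def fit(cam,mask,model,x0,step):
    M=cv2.resize(mask.astype(np.uint8),(1024,768),interpolation=cv2.INTER_NEAREST)
    f=lambda x:-(M&(s:=sil(cam,model(x)))).sum()/(M|s).sum()
    s0=np.vstack([x0]+[np.array(x0)+np.eye(len(x0))[i]*step[i] for i in range(len(x0))])
    r=minimize(f,x0,method="Nelder-Mead",options=dict(initial_simplex=s0,xatol=1e-4,fatol=1e-4));return r.x,-r.fun
def get(n,cam,near):
    L=trace(n,cam)
    def d(m): ys,xs=np.nonzero(m["mask"]);return np.hypot(xs.mean()-near[0],ys.mean()-near[1])
    L=[m for m in L if m["mask"].sum()>5];L.sort(key=d);return L[0]["mask"] if L else None
E
cat > a.py <<'E'
from m import *
im=capture("top");ov=im.copy()
def col(m,c):
    cs,_=cv2.findContours(m.astype(np.uint8),0,1)
    return cs
big=cv2.resize(im,None,fx=4,fy=4,interpolation=cv2.INTER_CUBIC)
def draw(m,c):
    M=cv2.resize(m.astype(np.uint8),None,fx=4,fy=4,interpolation=cv2.INTER_NEAREST);cs,_=cv2.findContours(M,0,1);cv2.drawContours(big,cs,-1,c,1)
b=get("beaker","top",(335,206));print(fit("top",b,lambda x:cyl(np.r_[x,0],[0,0,1],.030,.058),[.475,-.297],[.01,.01]));draw(b,(0,255,255))
p=get("pan_centre","top",(237,182));print(fit("top",p,lambda x:cyl(np.r_[x,0.072],[0,0,1],.06,.004),[.546,0],[.01,.01]),p.sum());draw(p,(0,255,255))
ba=get("balance","top",(238,196));rr=cv2.minAreaRect(np.argwhere(ba)[:,::-1].astype(np.float32));print("bal",rr)
def vm(x): # seat x,y, heading
    return cyl(np.r_[x[0],x[1],.027]+0.035*np.array([np.cos(x[2]),np.sin(x[2]),1])*.7071,[np.cos(x[2]),np.sin(x[2]),1],.015,.06)
for n,nr in [("vial",(137,210))]:
    v=get(n,"top",nr);draw(v,(0,255,0));print("vial",v.sum(),fit("top",v,vm,[.467,.24,1.57],[.01,.01,.1]))
rk=get("rack","top",(153,191));draw(rk,(255,0,255));print("rack",cv2.minAreaRect(np.argwhere(rk)[:,::-1].astype(np.float32)))
for m in trace("capped_a","top")[:3]: draw(m["mask"],(255,128,0));print("cap",m["confidence"],m["mask"].sum(),np.argwhere(m["mask"]).mean(0)[::-1])
crop=big[560:960,440:1040];
c1=big[580:960,480:760];c2=big[740:900,1260:1420]
out=np.zeros((580,790,3),np.uint8);out[:570,:420]=cv2.resize(c1,(420,570));out[:320,430:750]=cv2.resize(c2,(320,320))
cv2.imwrite("pics/a.png",out)
E
python3 a.py
```

```text
m.py:13: RuntimeWarning: overflow encountered in scalar negative
  f=lambda x:-(M&(s:=sil(cam,model(x)))).sum()/(M|s).sum()
Traceback (most recent call last):
  File "a.py", line 9, in <module>
    b=get("beaker","top",(335,206));print(fit("top",b,lambda x:cyl(np.r_[x,0],[0,0,1],.030,.058),[.475,-.297],[.01,.01]));draw(b,(0,255,255))
                                          ~~~^^^^^^^^^^^^^^^^^^^^^^^^^^^^^^^^^^^^^^^^^^^^^^^^^^^^^^^^^^^^^^^^^^^^^^^^^^^
  File "m.py", line 15, in fit
    r=minimize(f,x0,method="Nelder-Mead",options=dict(initial_simplex=s0,xatol=1e-4,fatol=1e-4));return r.x,-r.fun
  File "m.py", line 13, in <lambda>
    f=lambda x:-(M&(s:=sil(cam,model(x)))).sum()/(M|s).sum()
                       ~~~^^^^^^^^^^^^^^
  File "m.py", line 9, in sil
    h=cv2.convexHull(np.array([pix(cam,p) for p in P],np.float32))
                               ~~~^^^^^^^
  File "h.py", line 6, in pix
    c=calibration(cam);T=np.linalg.inv(np.array(c["cam_to_world"]));q=T[:3,:3]@np.array(P)+T[:3,3]
ValueError: time passes only in moves, steps and waits
```

Fixing two things: the calibration gets cached, and the mask sum needs an int cast.

```bash
sed -i 's/^import numpy as np, cv2/import numpy as np, cv2, functools\ncalibration=functools.lru_cache(calibration)/' h.py
sed -i 's/f=lambda x:-(M&(s:=sil(cam,model(x)))).sum()/f=lambda x:-float((M\&(s:=sil(cam,model(x)))).sum())/' m.py; python3 a.py
```

```text
(array([ 0.4759845 , -0.29528254]), np.float64(0.9557843731072078))
(array([5.49969792e-01, 4.24424382e-04]), np.float64(0.9593589009730967)) 1271
bal ((238.62835693359375, 195.4008331298828), (81.96053314208984, 62.20100402832031), 87.83892822265625)
vial 249 (array([0.46505563, 0.25864788, 1.46996344]), np.float64(0.74822695035461))
rack ((153.2722930908203, 190.27725219726562), (24.875930786132812, 77.71240997314453), 5.7105937004089355)
cap 0.66 298 [137.72483221 187.9261745 ]
```

View pics/a.png

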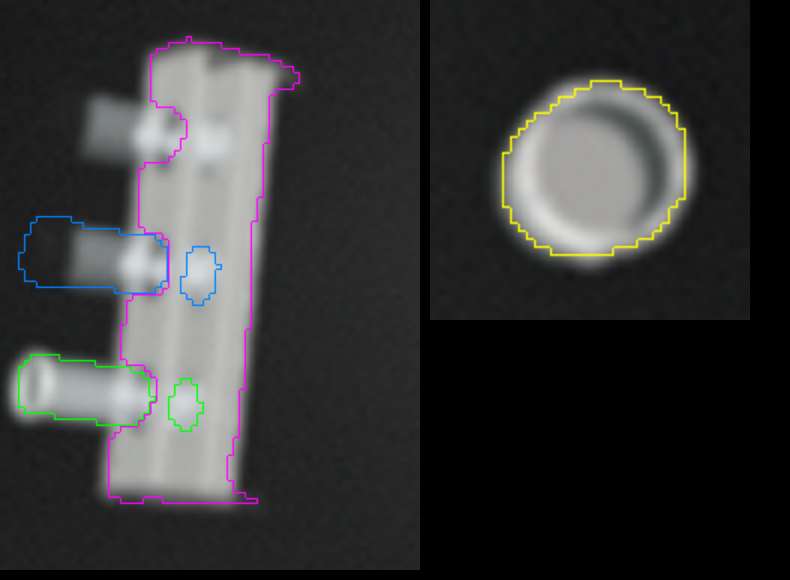

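The overlay confirms the beaker (yellow) fits well. The open vial (green) has its mouth ring at crop (38,388), and the rack is yawed about 5.7°. Next: move over the beaker.

servo_tool --deltas '[{"tx": -364, "ty": 199, "tz": 60, "claw": 87}, {"tx": -364, "ty": 199, "tz": 60, "claw": 87}, {"tx": -364, "ty": 199, "tz": 60, "claw": 87}, {"tx": -364, "ty": 199, "tz": 100, "claw": 87}, {"tx": -364, "ty": 199, "tz": 100, "claw": 87}, {"tx": -364, "ty": 199, "tz": 100, "claw": 87}, {"tx": -364, "ty": 199, "tz": 100, "claw": 87}, {"tx": -364, "ty": 199, "tz": 100, "claw": 87}, {"tx": -364, "ty": 199, "tz": 100, "claw": 87}, {"tx": -364, "ty": 199, "tz": 100, "claw": 87}, {"tx": -364, "ty": 199, "tz": 100, "claw": 87}, {"tx": -364, "ty": 199, "tz": 100, "claw": 87}]'

```text
schema error: expected keys tx, ty, tz, ax, ay, az, claw
```

```bash
cat >> h.py <<'E'
import json
def log():
    s=st();open("log.jsonl","a").write(json.dumps(dict(j=list(map(float,s["joints"])),p=list(map(float,s["tcp_pos"])),R=np.array(s["ee_rot"]).tolist()))+"\n");return s
def to(P,s=None):
    s=s or sense();print("tool shift mm to",P,(np.array(s["ee_rot"]).T@(np.array(P)-s["tcp_pos"])*1000).round(1))
E
python3 - <<'E'
from m import *
log();to([.476,-.295,.026])
print("mouth ring",onplane("top",(126,209.3),.094),"vial axis mouth-fit", np.r_[.465,.2586]+.0672*np.array([np.cos(1.47),np.sin(1.47)]))
print("top recog mid ray", onplane("top",(137,210.5),.074))
for n,nr in [("vial",(173,237))]:
    im=capture("scene");v=get(n,"scene",nr);print(v.sum(),np.argwhere(v).mean(0)[::-1], np.argwhere(v).min(0),np.argwhere(v).max(0))
    a=cv2.resize(im[190:280,130:230],None,fx=7,fy=6.6,interpolation=cv2.INTER_CUBIC)
    M=cv2.resize(v[190:280,130:230].astype(np.uint8),(a.shape[1],a.shape[0]),interpolation=0);cs,_=cv2.findContours(M,0,1);cv2.drawContours(a,cs,-1,(0,255,0),1)
    cv2.imwrite("pics/b.png",a)
E
```

```text
t 1.65 tcp [ 0.19   -0.5954  0.2226] w 0.998 F [0.3 0.1 0.5] gf 0.0
[[-0.953, -0.304, 0.0], [-0.304, 0.953, -0.0], [-0.0, -0.0, -1.0]] [-57.5  22.    0.5  -0.  -68.4 -14.8]
tool shift mm to [0.476, -0.295, 0.026] [-363.8  199.3  196.5]
mouth ring [0.46867654 0.32132701 0.094     ] vial axis mouth-fit [0.47176205 0.32545892]
top recog mid ray [0.46692521 0.29532385 0.074     ]
209 [172.21052632 237.24401914] [231 162] [243 188]
```

View pics/b.png

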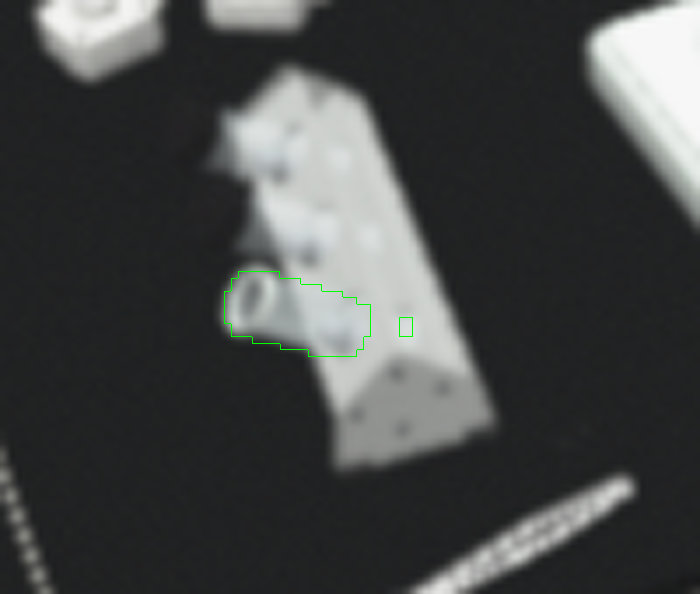

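The scene crop shows the vial's mouth ring at about (165.6,234.7) px, which I'll triangulate with the top view later. Rows need all the keys, so I'm resending the move.

servo_tool --deltas '[{"tx": -364, "ty": 199, "tz": 60, "ax": 0, "ay": 0, "az": 0, "claw": 87}, {"tx": -364, "ty": 199, "tz": 60, "ax": 0, "ay": 0, "az": 0, "claw": 87}, {"tx": -364, "ty": 199, "tz": 60, "ax": 0, "ay": 0, "az": 0, "claw": 87}, {"tx": -364, "ty": 199, "tz": 100, "ax": 0, "ay": 0, "az": 0, "claw": 87}, {"tx": -364, "ty": 199, "tz": 100, "ax": 0, "ay": 0, "az": 0, "claw": 87}, {"tx": -364, "ty": 199, "tz": 100, "ax": 0, "ay": 0, "az": 0, "claw": 87}, {"tx": -364, "ty": 199, "tz": 100, "ax": 0, "ay": 0, "az": 0, "claw": 87}, {"tx": -364, "ty": 199, "tz": 100, "ax": 0, "ay": 0, "az": 0, "claw": 87}, {"tx": -364, "ty": 199, "tz": 100, "ax": 0, "ay": 0, "az": 0, "claw": 87}, {"tx": -364, "ty": 199, "tz": 100, "ax": 0, "ay": 0, "az": 0, "claw": 87}, {"tx": -364, "ty": 199, "tz": 100, "ax": 0, "ay": 0, "az": 0, "claw": 87}, {"tx": -364, "ty": 199, "tz": 100, "ax": 0, "ay": 0, "az": 0, "claw": 87}]'

```text
time_s: 2.75
tcp_pos: [0.4778, -0.293, 0.1215]
ee_rot: [[-0.951, -0.308, -0.001], [-0.308, 0.951, 0.001], [0.001, 0.001, -1.0]]
wrist_force: [0.4, -0.7, 0.5]
gripper_width: 0.994
gripper_force: 0.0
```

```bash
cat > c.py <<'E'
from m import *
log();to([.476,-.295,.026])
def ray(cam,uv):
    o=np.array(calibration(cam)["cam_to_world"])[:3,3];p=onplane(cam,uv,0);d=(p-o)/np.linalg.norm(p-o);return o,d
A=np.zeros((3,3));b=np.zeros(3)
for cam,uv in [("top",(126,209.3)),("scene",(165.6,234.7))]:
    o,d=ray(cam,uv);Q=np.eye(3)-np.outer(d,d);A+=Q;b+=Q@o
P=np.linalg.solve(A,b);print("mouth",P,pix("top",P),pix("scene",P))
E
python3 c.py
```

```text
t 2.75 tcp [ 0.4778 -0.293   0.1215] w 0.994 F [ 0.4 -0.7  0.5] gf 0.0
[[-0.951, -0.308, -0.001], [-0.308, 0.951, 0.001], [0.001, 0.001, -1.0]] [-15.   21.3 -16.6  -0.  -52.2 -57.1]
tool shift mm to [0.476, -0.295, 0.026] [ 2.2 -1.4 95.5]
mouth [0.46941031 0.32303373 0.09097559] [125.76622977 209.17399177] [165.82859029 234.7603317 ]
```

servo_tool --deltas '[{"tx": 0, "ty": 0, "tz": 30, "ax": 0, "ay": 0, "az": 0, "claw": 87}, {"tx": 0, "ty": 0, "tz": 55, "ax": 0, "ay": 0, "az": 0, "claw": 87}, {"tx": 0, "ty": 0, "tz": 75, "ax": 0, "ay": 0, "az": 0, "claw": 87}, {"tx": 0, "ty": 0, "tz": 88, "ax": 0, "ay": 0, "az": 0, "claw": 87}, {"tx": 0, "ty": 0, "tz": 95, "ax": 0, "ay": 0, "az": 0, "claw": 87}, {"tx": 0, "ty": 0, "tz": 96, "ax": 0, "ay": 0, "az": 0, "claw": 87}, {"tx": 0, "ty": 0, "tz": 96, "ax": 0, "ay": 0, "az": 0, "claw": 72}, {"tx": 0, "ty": 0, "tz": 96, "ax": 0, "ay": 0, "az": 0, "claw": 66}, {"tx": 0, "ty": 0, "tz": 96, "ax": 0, "ay": 0, "az": 0, "claw": 60}, {"tx": 0, "ty": 0, "tz": 96, "ax": 0, "ay": 0, "az": 0, "claw": 50}, {"tx": 0, "ty": 0, "tz": 96, "ax": 0, "ay": 0, "az": 0, "claw": 50}, {"tx": 0, "ty": 0, "tz": 96, "ax": 0, "ay": 0, "az": 0, "claw": 50}]'

```text
time_s: 3.75
tcp_pos: [0.4764, -0.2951, 0.0271]
ee_rot: [[-0.953, -0.304, 0.001], [-0.304, 0.953, -0.0], [-0.001, -0.0, -1.0]]
wrist_force: [-0.6, 1.1, 1.9]
gripper_width: 0.656
gripper_force: 30.0
```

```bash
cat > d.py <<'E'
from m import *
log()
im=capture("top");b=get("beaker","top",(335,206));print(b.sum() if b is not None else None)
print(fit("top",b,lambda x:cyl(np.r_[x,0],[0,0,1],.030,.058),[.475,-.297],[.01,.01]))
E
python3 d.py
```

```text
t 3.75 tcp [ 0.4764 -0.2951  0.0271] w 0.656 F [-0.6  1.1  1.9] gf 30.0
[[-0.953, -0.304, 0.001], [-0.304, 0.953, -0.0], [-0.001, -0.0, -1.0]] [-15.2  28.3 -22.   -0.  -39.7 -57.1]
43
(array([ 0.46916954, -0.26310345]), np.float64(0.10783699059561129))
```

servo_tool --deltas '[{"tx": 0, "ty": 0, "tz": -8, "ax": 0, "ay": 0, "az": 0, "claw": 50}, {"tx": 0, "ty": 0, "tz": -30, "ax": 0, "ay": 0, "az": 0, "claw": 50}, {"tx": 0, "ty": 0, "tz": -60, "ax": 0, "ay": 0, "az": 0, "claw": 50}, {"tx": 0, "ty": 0, "tz": -90, "ax": 0, "ay": 0, "az": 0, "claw": 50}, {"tx": 0, "ty": 0, "tz": -110, "ax": 0, "ay": 0, "az": 0, "claw": 50}, {"tx": 0, "ty": 0, "tz": -120, "ax": 0, "ay": 0, "az": 0, "claw": 50}, {"tx": 0, "ty": 0, "tz": -120, "ax": 0, "ay": 0, "az": 0, "claw": 50}]'

```text
time_s: 4.43
tcp_pos: [0.4776, -0.2957, 0.1492]
ee_rot: [[-0.953, -0.304, 0.005], [-0.304, 0.953, -0.002], [-0.004, -0.003, -1.0]]
wrist_force: [0.4, 0.3, -0.8]
gripper_width: 0.66
gripper_force: 30.0
```

```bash
cat > e.py <<'E'
from m import *
log()
pm=lambda x:cyl(np.r_[x,0.072],[0,0,1],.06,.004)
capture("top");capture("scene")
for cam,uv in [("top",(237,182)),("scene",(246,195))]:
    p=get("pan_centre",cam,uv); print(cam,fit(cam,p,pm,[.546,0],[.01,.01]),p.sum())
    q=get("balance",cam,uv)
    def bm(x):
        c,s=np.cos(x[2]),np.sin(x[2]);return np.array([[x[0]+c*a-s*b,x[1]+s*a+c*b,z] for a in(-.16,.09) for b in(-.093,.093) for z in(0,.055)])
    print("bal",fit(cam,q,bm,[.546,0,.0],[.01,.01,.05]),q.sum())
for cam in ["top","scene"]:
    for r in recognise("beaker",cam)[:2]:print(cam,r["confidence"],world(cam,r["xyz"]))
E
python3 e.py
```

```text
t 4.43 tcp [ 0.4776 -0.2957  0.1492] w 0.66 F [ 0.4  0.3 -0.8] gf 30.0
[[-0.953, -0.304, 0.005], [-0.304, 0.953, -0.002], [-0.004, -0.003, -1.0]] [-15.2  19.5 -14.8   0.  -55.4 -57.1]
top (array([5.49946557e-01, 1.17953643e-04]), np.float64(0.9739762724837352)) 1281
bal (array([0.54794693, 0.0006189 , 0.01148133]), np.float64(0.8996983769808972)) 4698
scene (array([ 5.46579603e-01, -3.82962227e-04]), np.float64(0.9363519863306279)) 548
bal (array([ 5.52653708e-01, -4.08108163e-04, -6.14712083e-02]), np.float64(0.8156357525806194)) 2553
top 0.43 [ 0.48576365 -0.2929522   0.12658819]
scene 0.7 [ 0.4476692  -0.28880227  0.1500138 ]
scene 0.33 [0.48411302 0.019519   0.05433203]
```

servo_tool --deltas '[{"tx": -8, "ty": 13, "tz": 0, "ax": 0, "ay": 0, "az": 0, "claw": 50}, {"tx": -24, "ty": 39, "tz": 0, "ax": 0, "ay": 0, "az": 0, "claw": 50}, {"tx": -43, "ty": 70, "tz": 0, "ax": 0, "ay": 0, "az": 0, "claw": 50}, {"tx": -62, "ty": 101, "tz": 0, "ax": 0, "ay": 0, "az": 0, "claw": 50}, {"tx": -81, "ty": 132, "tz": 0, "ax": 0, "ay": 0, "az": 0, "claw": 50}, {"tx": -100, "ty": 163, "tz": 0, "ax": 0, "ay": 0, "az": 0, "claw": 50}, {"tx": -119, "ty": 194, "tz": 0, "ax": 0, "ay": 0, "az": 0, "claw": 50}, {"tx": -136, "ty": 222, "tz": 0, "ax": 0, "ay": 0, "az": 0, "claw": 50}, {"tx": -149, "ty": 243, "tz": 0, "ax": 0, "ay": 0, "az": 0, "claw": 50}, {"tx": -157, "ty": 256, "tz": 0, "ax": 0, "ay": 0, "az": 0, "claw": 50}, {"tx": -159, "ty": 259, "tz": 0, "ax": 0, "ay": 0, "az": 0, "claw": 50}, {"tx": -159, "ty": 259, "tz": 0, "ax": 0, "ay": 0, "az": 0, "claw": 50}]'

```text
time_s: 5.83
tcp_pos: [0.5491, 0.0008, 0.146]
ee_rot: [[-0.952, -0.306, -0.001], [-0.306, 0.952, -0.0], [0.001, 0.0, -1.0]]
wrist_force: [-0.1, -0.3, -0.8]
gripper_width: 0.658
gripper_force: 30.0
```

servo_tool --deltas '[{"tx": 0, "ty": 0, "tz": 10, "ax": 0, "ay": 0, "az": 0, "claw": 50}, {"tx": 0, "ty": 0, "tz": 22, "ax": 0, "ay": 0, "az": 0, "claw": 50}, {"tx": 0, "ty": 0, "tz": 30, "ax": 0, "ay": 0, "az": 0, "claw": 50}, {"tx": 0, "ty": 0, "tz": 35, "ax": 0, "ay": 0, "az": 0, "claw": 50}, {"tx": 0, "ty": 0, "tz": 38, "ax": 0, "ay": 0, "az": 0, "claw": 50}, {"tx": 0, "ty": 0, "tz": 38, "ax": 0, "ay": 0, "az": 0, "claw": 50}, {"tx": 0, "ty": 0, "tz": 38, "ax": 0, "ay": 0, "az": 0, "claw": 50}]'

```text
time_s: 6.42
tcp_pos: [0.5492, -0.0005, 0.1086]
ee_rot: [[-0.953, -0.304, 0.0], [-0.304, 0.953, -0.0], [-0.0, -0.0, -1.0]]
wrist_force: [0.2, 0.8, -0.9]
gripper_width: 0.657
gripper_force: 30.0
```

```bash
cat > f.py <<'E'
from m import *
log();to([.549,0,.102])
im=capture("top");im2=capture("scene")
a=cv2.resize(im[140:230,190:290],(400,360),interpolation=2);b=cv2.resize(im2[140:240,200:300],(390,390),interpolation=2)
o=np.zeros((390,790,3),np.uint8);o[:360,:400]=a;o[:,400:]=b;cv2.imwrite("pics/f.png",o)
E
python3 f.py
```

```text
t 6.42 tcp [ 5.492e-01 -5.000e-04  1.086e-01] w 0.657 F [ 0.2  0.8 -0.9] gf 30.0
[[-0.953, -0.304, 0.0], [-0.304, 0.953, -0.0], [-0.0, -0.0, -1.0]] [ 16.9  21.1 -19.1   0.  -49.7 -89.2]
tool shift mm to [0.549, 0, 0.102] [0.  0.5 6.6]
```

View pics/f.png

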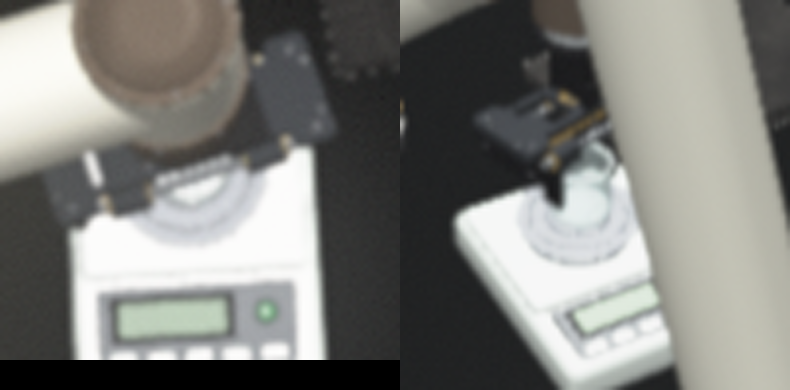

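The beaker is upright in the gripper and centred over the pan's rings, about 6 mm above it. Next: lower it 7.5 mm and release.

servo_tool --deltas '[{"tx": 0, "ty": 0, "tz": 3, "ax": 0, "ay": 0, "az": 0, "claw": 50}, {"tx": 0, "ty": 0, "tz": 5, "ax": 0, "ay": 0, "az": 0, "claw": 50}, {"tx": 0, "ty": 0, "tz": 6.5, "ax": 0, "ay": 0, "az": 0, "claw": 50}, {"tx": 0, "ty": 0, "tz": 8, "ax": 0, "ay": 0, "az": 0, "claw": 50}, {"tx": 0, "ty": 0, "tz": 8, "ax": 0, "ay": 0, "az": 0, "claw": 50}, {"tx": 0, "ty": 0, "tz": 8, "ax": 0, "ay": 0, "az": 0, "claw": 50}]'

```text
time_s: 7.02
tcp_pos: [0.549, -0.0001, 0.1005]
ee_rot: [[-0.953, -0.304, -0.0], [-0.304, 0.953, -0.0], [0.0, 0.0, -1.0]]
wrist_force: [-0.5, 0.5, -0.6]
gripper_width: 0.659
gripper_force: 30.0
```

servo_tool --deltas '[{"tx": 0, "ty": 0, "tz": 0, "ax": 0, "ay": 0, "az": 0, "claw": 60}, {"tx": 0, "ty": 0, "tz": 0, "ax": 0, "ay": 0, "az": 0, "claw": 64}, {"tx": 0, "ty": 0, "tz": 0, "ax": 0, "ay": 0, "az": 0, "claw": 70}, {"tx": 0, "ty": 0, "tz": 0, "ax": 0, "ay": 0, "az": 0, "claw": 80}, {"tx": 0, "ty": 0, "tz": 0, "ax": 0, "ay": 0, "az": 0, "claw": 87}, {"tx": 0, "ty": 0, "tz": 0, "ax": 0, "ay": 0, "az": 0, "claw": 87}, {"tx": 0, "ty": 0, "tz": 0, "ax": 0, "ay": 0, "az": 0, "claw": 87}, {"tx": 0, "ty": 0, "tz": 0, "ax": 0, "ay": 0, "az": 0, "claw": 87}]'

```text
time_s: 7.68
tcp_pos: [0.549, -0.0001, 0.1006]
ee_rot: [[-0.953, -0.304, 0.0], [-0.304, 0.953, 0.0], [-0.0, 0.0, -1.0]]
wrist_force: [0.1, -0.2, 0.5]
gripper_width: 0.988
gripper_force: 0.0
```

servo_tool --deltas '[{"tx": 0, "ty": 0, "tz": -10, "ax": 0, "ay": 0, "az": 0, "claw": 87}, {"tx": 0, "ty": 0, "tz": -30, "ax": 0, "ay": 0, "az": 0, "claw": 87}, {"tx": 0, "ty": 0, "tz": -60, "ax": 0, "ay": 0, "az": 0, "claw": 87}, {"tx": 0, "ty": 0, "tz": -100, "ax": 0, "ay": 0, "az": 0, "claw": 87}, {"tx": 0, "ty": 0, "tz": -130, "ax": 0, "ay": 0, "az": 0, "claw": 87}, {"tx": 0, "ty": 0, "tz": -140, "ax": 0, "ay": 0, "az": 0, "claw": 87}, {"tx": 0, "ty": 0, "tz": -140, "ax": 0, "ay": 0, "az": 0, "claw": 87}]'

```text
time_s: 8.27
tcp_pos: [0.5508, 0.0001, 0.245]
ee_rot: [[-0.953, -0.304, 0.008], [-0.304, 0.953, 0.002], [-0.008, -0.001, -1.0]]
wrist_force: [0.0, 0.2, -0.4]
gripper_width: 1.0
gripper_force: 0.0
```

```bash
cat > k.py <<'E'
from h import *
log()
from scipy.spatial.transform import Rotation as Ro
D=[json.loads(l) for l in open("log.jsonl")]
rx=lambda a:Ro.from_euler("x",a,degrees=True).as_matrix();ry=lambda a:Ro.from_euler("y",a,degrees=True).as_matrix();rz=lambda a:Ro.from_euler("z",a,degrees=True).as_matrix()
for d in D:
    j=d["j"];R=rz(j[0])@ry(j[1]-j[2]-j[4]);M=R.T@np.array(d["R"])
    print(np.round(j,1),"az+",np.degrees(np.arctan2(M[1,0],M[0,0])).round(2),M.round(2).tolist())
rows=[];y=[]
for d in D:
    j=d["j"];p=rz(j[0]).T@np.array(d["p"]);b=j[1]-j[2]
    u=lambda a:np.array([np.sin(np.radians(a)),0,np.cos(np.radians(a))])
    # unknown: lateral, a0,d0, L2, L3x,L3z ; tool part constant dirn (down)-> merged in d0
    c=np.column_stack([[0,1,0],[1,0,0],[0,0,1],u(j[1]),u(b),u(b+90)]);rows.append(c);y.append(p)
A=np.vstack(rows);Y=np.hstack(y);s,res,rk,sv=np.linalg.lstsq(A,Y,rcond=None);print(s.round(4),rk,sv.round(3),np.abs(A@s-Y).max())
E
python3 k.py
```

```text
t 8.27 tcp [5.508e-01 1.000e-04 2.450e-01] w 1.0 F [ 0.   0.2 -0.4] gf 0.0
[[-0.953, -0.304, 0.008], [-0.304, 0.953, 0.002], [-0.008, -0.001, -1.0]] [ 16.9  13.7  -8.4   0.1 -67.5 -89.2]
[-57.5  22.    0.5  -0.  -68.4 -14.8] az+ -90.0 [[0.0, -0.0, 1.0], [-0.97, 0.26, 0.0], [-0.26, -0.97, 0.0]]
[-15.   21.3 -16.6  -0.  -52.2 -57.1] az+ -89.99 [[0.0, -0.0, 1.0], [-0.54, 0.84, 0.0], [-0.84, -0.54, 0.0]]
[-15.2  28.3 -22.   -0.  -39.7 -57.1] az+ -90.0 [[0.0, -0.0, 1.0], [-0.54, 0.84, 0.0], [-0.84, -0.54, 0.0]]
[-15.2  19.5 -14.8   0.  -55.4 -57.1] az+ -90.02 [[-0.0, 0.0, 1.0], [-0.54, 0.84, -0.0], [-0.84, -0.54, 0.0]]
[ 16.9  21.1 -19.1   0.  -49.7 -89.2] az+ -90.01 [[-0.0, 0.0, 1.0], [-0.01, 1.0, -0.0], [-1.0, -0.01, 0.0]]
[ 16.9  13.7  -8.4   0.1 -67.5 -89.2] az+ -90.05 [[-0.0, 0.0, 1.0], [-0.01, 1.0, -0.0], [-1.0, -0.01, 0.0]]
[-0.1599  0.0035 -0.1355  0.5532  0.0013  0.4226] 6 [4.23  3.451 2.449 0.313 0.306 0.097] 0.0011676296964883148
```

```bash
cat > g.py <<'E'
from h import *
from scipy.spatial.transform import Rotation as Ro
h=np.array([np.cos(np.radians(84.3)),np.sin(np.radians(84.3)),0]);a=(h+[0,0,1])/2**.5
z=(h-[0,0,1])/2**.5;y=-np.array([h[1],-h[0],0]);Rg=np.column_stack([np.cross(y,z),y,z])
seat=np.array([.4623,.2557,.027]);G=seat+.07*a;T=G+.019*z
if __name__=="__main__":
    s=sense();R=np.array(s["ee_rot"])
    R=np.array([[-.953,-.304,0],[-.304,.953,0],[0,0,-1]])
    rv=Ro.from_matrix(R.T@Rg).as_rotvec();print(rv.round(4),np.degrees(np.linalg.norm(rv)),"T",T)
    to(T-.15*z)
E
python3 g.py
```

```text
[-0.4554 -0.6932 -1.0994] 78.9050746495024 T [0.46855044 0.31832134 0.06306245]
tool shift mm to [0.45801599 0.21277976 0.16912846] [ 24.3 230.9  75.4]
```

servo_tool --deltas '[{"tx": 2, "ty": 20, "tz": 5, "ax": -0.04, "ay": -0.06, "az": -0.09, "claw": 87}, {"tx": 4, "ty": 40, "tz": 10, "ax": -0.08, "ay": -0.12, "az": -0.19, "claw": 75}, {"tx": 6, "ty": 65, "tz": 15, "ax": -0.12, "ay": -0.18, "az": -0.28, "claw": 65}, {"tx": 8, "ty": 90, "tz": 20, "ax": -0.16, "ay": -0.24, "az": -0.38, "claw": 50}, {"tx": 10, "ty": 115, "tz": 30, "ax": -0.2, "ay": -0.3, "az": -0.48, "claw": 50}, {"tx": 12, "ty": 140, "tz": 40, "ax": -0.24, "ay": -0.36, "az": -0.575, "claw": 50}, {"tx": 14, "ty": 165, "tz": 50, "ax": -0.28, "ay": -0.42, "az": -0.67, "claw": 50}, {"tx": 18, "ty": 190, "tz": 60, "ax": -0.32, "ay": -0.48, "az": -0.765, "claw": 50}, {"tx": 22, "ty": 215, "tz": 71, "ax": -0.36, "ay": -0.54, "az": -0.86, "claw": 50}, {"tx": 22, "ty": 231, "tz": 71, "ax": -0.4, "ay": -0.6, "az": -0.95, "claw": 50}, {"tx": 22, "ty": 231, "tz": 71, "ax": -0.44, "ay": -0.66, "az": -1.05, "claw": 50}, {"tx": 22, "ty": 231, "tz": 71, "ax": -0.455, "ay": -0.693, "az": -1.1, "claw": 50}]'

```text
time_s: 9.27
tcp_pos: [0.4567, 0.2135, 0.168]
ee_rot: [[-0.068, -0.995, 0.067], [-0.703, 0.095, 0.705], [-0.708, 0.001, -0.706]]
wrist_force: [0.8, -0.8, 0.2]
gripper_width: 0.577
gripper_force: 0.0
```

```bash
cat > n.py <<'E'
from g import *
s=log();R=np.array(s["ee_rot"]);print("rv err",Ro.from_matrix(R.T@Rg).as_rotvec().round(3));to(T-.15*z,s)
rx=lambda a:Ro.from_euler("x",a,degrees=True).as_matrix();ry=lambda a:Ro.from_euler("y",a,degrees=True).as_matrix();rz=lambda a:Ro.from_euler("z",a,degrees=True).as_matrix()
D=[json.loads(l) for l in open("log.jsonl")]
def Mt(j6):
    c,s=np.cos(np.radians(j6)),np.sin(np.radians(j6));return np.array([[0,0,1],[-c,-s,0],[s,-c,0]])
for sg in (1,-1):
    A=[];Y=[];e=0
    for d in D:
        j=d["j"];R1=rz(j[0]);R2=R1@ry(j[1]);R3=R2@ry(-j[2]);R4=R3@rx(sg*j[3]);R5=R4@ry(-j[4]);R6=R5@Mt(j[5])
        e=max(e,np.abs(R6-d["R"]).max())
        # a0x a0y(lat shoulder) d0 | L2 | L3x L3z | lat after j4 | tool length
        A.append(np.column_stack([R1[:,1],R1[:,2],R2[:,2],R3[:,0],R4[:,1],R5[:,0]]));Y.append(d["p"])
    A=np.vstack(A);Y=np.hstack(Y);sol,_,rk,sv=np.linalg.lstsq(A,Y,rcond=None);print(sg,"rot err",e.round(3),sol.round(4),sv.round(3),np.abs(A@sol-Y).max().round(4))
E
python3 n.py
```

```text
t 9.27 tcp [0.4567 0.2135 0.168 ] w 0.577 F [ 0.8 -0.8  0.2] gf 0.0
[[-0.068, -0.995, 0.067], [-0.703, 0.095, 0.705], [-0.708, 0.001, -0.706]] [ 12.2  13.2 -17.5 -53.6 -57.   12.2]
rv err [0.004 0.002 0.002]
tool shift mm to [0.45801599 0.21277976 0.16912846] [-0.4 -1.3 -1.2]
1 rot err 1.353 [-0.0368 -0.4363  0.5338  0.439  -0.1229 -0.3278] [4.694 3.693 2.362 0.608 0.584 0.192] 0.0115
-1 rot err 0.0 [-0.      0.1606  0.5649  0.4218 -0.1598  0.3065] [4.694 3.693 2.362 0.608 0.584 0.192] 0.0
```

The kinematic model fits exactly. Now I'll check IK along extraction, carry and pour for different yaws, using continuation.

```bash
cat > ik.py <<'E'
from g import *
from scipy.optimize import least_squares
lo=np.array([-179.83,-69.29,-61.27,-181.25,-171.15,-177.46]);hi=np.array([179.83,118.12,80.66,117.63,-9.14,177.46])
E_=lambda ax,a:Ro.from_euler(ax,a,degrees=True).as_matrix()
def fk(j,full=False):
    c,s=np.cos(np.radians(j[5])),np.sin(np.radians(j[5]));M=np.array([[0,0,1],[-c,-s,0],[s,-c,0]])
    R1=E_("z",j[0]);R2=R1@E_("y",j[1]);R3=R2@E_("y",-j[2]);R4=R3@E_("x",-j[3]);R5=R4@E_("y",-j[4])
    e=.1606*R1[:,2]+.565*R2[:,2];f=e+.4218*R3[:,0];w=f-.1598*R4[:,1];p=w+.3065*R5[:,0]
    return (p,R5@M,e,f,w) if full else (p,R5@M)
def ik(P,R,j0):
    def r(j):
        p,Q=fk(j);return np.r_[(p-P)*5,Ro.from_matrix(Q.T@R).as_rotvec(),1e-4*(j-j0)/57]
    s=least_squares(r,np.clip(j0,lo+.1,hi-.1),bounds=(lo,hi));e=np.r_[r(s.x)[:3]/5*1000,np.degrees(r(s.x)[3:6])];return s.x,np.abs(e).max()
def pose(m,ax_ang,psi,s=.07):
    """mouth centre m, mouth elevation angle (deg), yaw psi added to rack heading; -> TCP,R"""
    t=np.radians(ax_ang);hh=E_("z",psi)@h;ad=np.cos(t)*hh+np.sin(t)*np.array([0,0,1]);zz=np.sin(t)*hh-np.cos(t)*np.array([0,0,1])
    yy=np.cross(zz,-ad);return m-ad*(.095-s)+.019*zz,np.column_stack([-ad,yy,zz])
E
cat > p.py <<'E'
from ik import *
j0=np.array(sense()["joints"])
jg,e=ik(T,Rg,j0);print("grasp",jg.round(1),e)
jx,e=ik(T+.09*a,Rg,jg);print("drawn",jx.round(1),e)
ju,e=ik(T+.09*a+[0,0,.1],Rg,jx)
B=np.array([.549,0,.131])
for psi in range(-180,181,30):
    j=ju.copy();ok=True;es=[];mn=0
    m0=T+.09*a+[0,0,.1]-.019*z+.025*a
    for k in np.linspace(0,1,13):   # carry with yaw, 45 deg up
        m=m0*(1-k)+k*(B+[0,0,.12]);P,R=pose(m,45,psi*k);jn,e=ik(P,R,j);mn=max(mn,np.abs(jn-j).max());es.append(e);j=jn
    jc=j;
    for k in np.linspace(45,-88,28):
        P,R=pose(B+[0,0,.04],k,psi);jn,e=ik(P,R,j);mn=max(mn,np.abs(jn-j).max());es.append(e);j=jn
    f=fk(j,True)
    print(psi,"err",max(es[:13]).round(1),max(es[13:]).round(1),"maxstep",mn.round(0),"final",j.round(0),"marg",np.minimum(j-lo,hi-j).min().round(0),"w",f[4].round(2),"f",f[3].round(2))
E
python3 p.py
```

```text
grasp [ 21.6  25.2 -17.4 -64.5 -44.2  20.2] 4.793442032191564e-07
drawn [ 30.2  20.6 -13.  -57.9 -42.5   3.8] 5.191268979837432e-07
-180 err 36.0 34.4 maxstep 91.0 final [ -25.   40.    1.  -76. -103. -139.] marg 39.0 w [ 0.52 -0.29  0.21] f [ 0.63 -0.29  0.33]
-150 err 23.6 27.8 maxstep 86.0 final [ -16.   48.   18.  -65. -123. -142.] marg 35.0 w [ 0.67 -0.26  0.21] f [ 0.75 -0.22  0.33]
-120 err 15.8 21.3 maxstep 64.0 final [  -5.   54.   31.  -53. -141. -138.] marg 30.0 w [ 0.78 -0.17  0.21] f [ 0.84 -0.08  0.32]
-90 err 12.3 21.5 maxstep 50.0 final [   8.   58.   31.  -27. -148. -113.] marg 23.0 w [ 0.83 -0.03  0.21] f [0.85 0.12 0.27]
-60 err 0.0 0.0 maxstep 27.0 final [  19.   57.   16.    7. -137.  -85.] marg 35.0 w [0.81 0.12 0.21] f [0.75 0.26 0.19]
-30 err 0.0 0.0 maxstep 11.0 final [  29.   51.   -5.   29. -118.  -74.] marg 53.0 w [0.72 0.23 0.21] f [0.59 0.32 0.16]
0 err 0.0 0.0 maxstep 7.0 final [  36.   44.  -28.   50. -100.  -76.] marg 33.0 w [0.58 0.29 0.21] f [0.42 0.3  0.17]
30 err 0.0 0.0 maxstep 8.0 final [ 34.  35. -52.  80. -88. -88.] marg 9.0 w [0.43 0.26 0.21] f [0.29 0.2  0.2 ]
60 err 0.0 25.1 maxstep 19.0 final [ 19.  31. -61. 118. -87. -91.] marg 0.0 w [0.37 0.21 0.22] f [0.26 0.09 0.23]
90 err 0.0 40.7 maxstep 45.0 final [ 23.  29. -61. 118. -84. -88.] marg 0.0 w [0.35 0.23 0.23] f [0.25 0.11 0.23]
120 err 0.0 34.5 maxstep 19.0 final [ -9.   4. -25. -79. -27. 177.] marg 0.0 w [ 0.33 -0.09  0.38] f [ 0.4  -0.07  0.52]
150 err 0.0 37.1 maxstep 14.0 final [-19.  16. -11. -70. -65. 177.] marg 0.0 w [ 0.42 -0.2   0.38] f [ 0.5  -0.17  0.51]
180 err 0.0 39.8 maxstep 17.0 final [ -20.   35.   10.  -69. -102.  177.] marg 0.0 w [ 0.58 -0.28  0.31] f [ 0.66 -0.25  0.44]
```

servo_tool --deltas '[{"tx": 0, "ty": 0, "tz": 30, "ax": 0, "ay": 0, "az": 0, "claw": 50}, {"tx": 0, "ty": 0, "tz": 60, "ax": 0, "ay": 0, "az": 0, "claw": 50}, {"tx": 0, "ty": 0, "tz": 85, "ax": 0, "ay": 0, "az": 0, "claw": 50}, {"tx": 0, "ty": 0, "tz": 98, "ax": 0, "ay": 0, "az": 0, "claw": 50}, {"tx": 0, "ty": 0, "tz": 100, "ax": 0, "ay": 0, "az": 0, "claw": 50}, {"tx": 0, "ty": 0, "tz": 100, "ax": 0, "ay": 0, "az": 0, "claw": 50}]'

```text
time_s: 9.77
tcp_pos: [0.4642, 0.2835, 0.0978]
ee_rot: [[-0.071, -0.995, 0.068], [-0.705, 0.098, 0.703], [-0.706, 0.002, -0.708]]
wrist_force: [0.7, 0.1, -0.5]
gripper_width: 0.574
gripper_force: 0.0
```

servo_tool --deltas '[{"tx": 0, "ty": 0, "tz": 15, "ax": 0, "ay": 0, "az": 0, "claw": 50}, {"tx": 0, "ty": 0, "tz": 28, "ax": 0, "ay": 0, "az": 0, "claw": 50}, {"tx": 0, "ty": 0, "tz": 39, "ax": 0, "ay": 0, "az": 0, "claw": 50}, {"tx": 0, "ty": 0, "tz": 47, "ax": 0, "ay": 0, "az": 0, "claw": 50}, {"tx": 0, "ty": 0, "tz": 50, "ax": 0, "ay": 0, "az": 0, "claw": 50}, {"tx": 0, "ty": 0, "tz": 50, "ax": 0, "ay": 0, "az": 0, "claw": 50}]'

```text
time_s: 10.27
tcp_pos: [0.4681, 0.3192, 0.0626]
ee_rot: [[-0.07, -0.995, 0.069], [-0.704, 0.098, 0.703], [-0.706, 0.001, -0.708]]
wrist_force: [-0.1, 0.3, 0.3]
gripper_width: 0.576
gripper_force: 0.0
```

```bash
python3 - <<'E'
from h import *
s=log()
o=np.zeros((400,790,3),np.uint8)
a=capture("top")[160:240,100:180];b=capture("scene")[190:270,130:210]
o[:390,:390]=cv2.resize(a,(390,390),interpolation=2);o[:390,400:]=cv2.resize(b,(390,390),interpolation=2)
cv2.imwrite("pics/g.png",o)
E
```

```text
t 10.27 tcp [0.4681 0.3192 0.0626] w 0.576 F [-0.1  0.3  0.3] gf 0.0
[[-0.07, -0.995, 0.069], [-0.704, 0.098, 0.703], [-0.706, 0.001, -0.708]] [ 21.7  25.3 -17.4 -64.4 -44.1  20.1]
```

View pics/g.png

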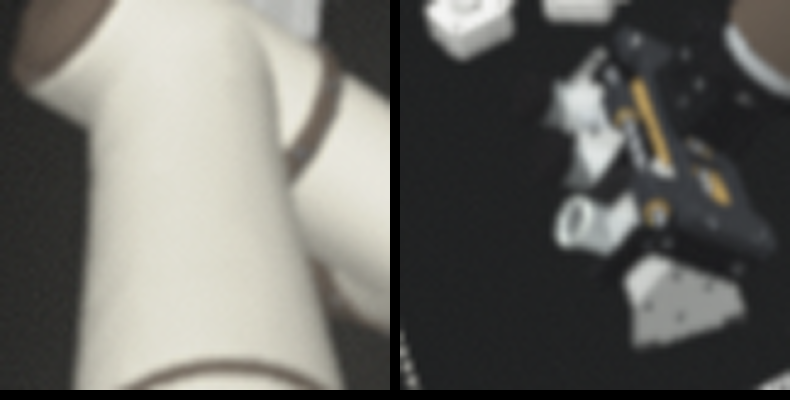

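In the scene view the gripper straddles the open vial, with the ring at (575,220) in the crop. The arm hides it in the top view. Next: close.

servo_tool --deltas '[{"tx": 0, "ty": 0, "tz": 0, "ax": 0, "ay": 0, "az": 0, "claw": 40}, {"tx": 0, "ty": 0, "tz": 0, "ax": 0, "ay": 0, "az": 0, "claw": 34}, {"tx": 0, "ty": 0, "tz": 0, "ax": 0, "ay": 0, "az": 0, "claw": 30}, {"tx": 0, "ty": 0, "tz": 0, "ax": 0, "ay": 0, "az": 0, "claw": 22}, {"tx": 0, "ty": 0, "tz": 0, "ax": 0, "ay": 0, "az": 0, "claw": 22}, {"tx": 0, "ty": 0, "tz": 0, "ax": 0, "ay": 0, "az": 0, "claw": 22}, {"tx": 0, "ty": 0, "tz": 0, "ax": 0, "ay": 0, "az": 0, "claw": 22}]'

```text
time_s: 10.95
tcp_pos: [0.4687, 0.3187, 0.0637]
ee_rot: [[-0.069, -0.995, 0.071], [-0.704, 0.099, 0.703], [-0.707, -0.001, -0.707]]
wrist_force: [0.3, -1.0, 0.4]
gripper_width: 0.332
gripper_force: 29.4
```

servo_tool --deltas '[{"tx": -4, "ty": 0, "tz": 0, "ax": 0, "ay": 0, "az": 0, "claw": 22}, {"tx": -11, "ty": 0, "tz": 0, "ax": 0, "ay": 0, "az": 0, "claw": 22}, {"tx": -19, "ty": 0, "tz": 0, "ax": 0, "ay": 0, "az": 0, "claw": 22}, {"tx": -28, "ty": 0, "tz": 0, "ax": 0, "ay": 0, "az": 0, "claw": 22}, {"tx": -37, "ty": 0, "tz": 0, "ax": 0, "ay": 0, "az": 0, "claw": 22}, {"tx": -46, "ty": 0, "tz": 0, "ax": 0, "ay": 0, "az": 0, "claw": 22}, {"tx": -55, "ty": 0, "tz": 0, "ax": 0, "ay": 0, "az": 0, "claw": 22}, {"tx": -64, "ty": 0, "tz": 0, "ax": 0, "ay": 0, "az": 0, "claw": 22}, {"tx": -73, "ty": 0, "tz": 0, "ax": 0, "ay": 0, "az": 0, "claw": 22}, {"tx": -82, "ty": 0, "tz": 0, "ax": 0, "ay": 0, "az": 0, "claw": 22}, {"tx": -90, "ty": 0, "tz": 0, "ax": 0, "ay": 0, "az": 0, "claw": 22}, {"tx": -90, "ty": 0, "tz": 0, "ax": 0, "ay": 0, "az": 0, "claw": 22}]'

```text
time_s: 11.95
tcp_pos: [0.4744, 0.3839, 0.1288]
ee_rot: [[-0.067, -0.995, 0.07], [-0.703, 0.097, 0.705], [-0.708, -0.002, -0.706]]
wrist_force: [0.2, 0.7, -0.4]
gripper_width: 0.333
gripper_force: 29.3
```

```bash
python3 - <<'E'
from m import *
s=log();print(s["moment"])
im=capture("scene");top=capture("top")
R=np.array(s["ee_rot"]);g=np.array(s["tcp_pos"])-.019*R[:,2]
m=g-.025*R[:,0];bt=g+.07*R[:,0];print("mouth pred",m,pix("scene",m),"bottom",pix("scene",bt),pix("top",m))
c=np.array(pix("scene",g)).astype(int);a=im[c[1]-40:c[1]+40,c[0]-50:c[0]+50].copy();print(c)
out=cv2.resize(a,(600,480),interpolation=2)
b=top[150:210,200:280];o=np.zeros((480,800,3),np.uint8);o[:,:600]=out;o[:150,600:]=cv2.resize(b,(200,150));cv2.imwrite("pics/h.png",o)
E
```

```text
t 11.95 tcp [0.4744 0.3839 0.1288] w 0.333 F [ 0.2  0.7 -0.4] gf 29.3
[[-0.067, -0.995, 0.07], [-0.703, 0.097, 0.705], [-0.708, -0.002, -0.706]] [ 30.5  20.5 -12.9 -57.8 -42.5   3.6]
[-1.57962015  0.30133339  0.00297964]
mouth pred [0.47479359 0.38807981 0.15991099] [141.34286177 225.30391889] bottom [166.36676888 234.43494742] [ 93.85358749 204.80022576]
[148 227]
```

View pics/h.png

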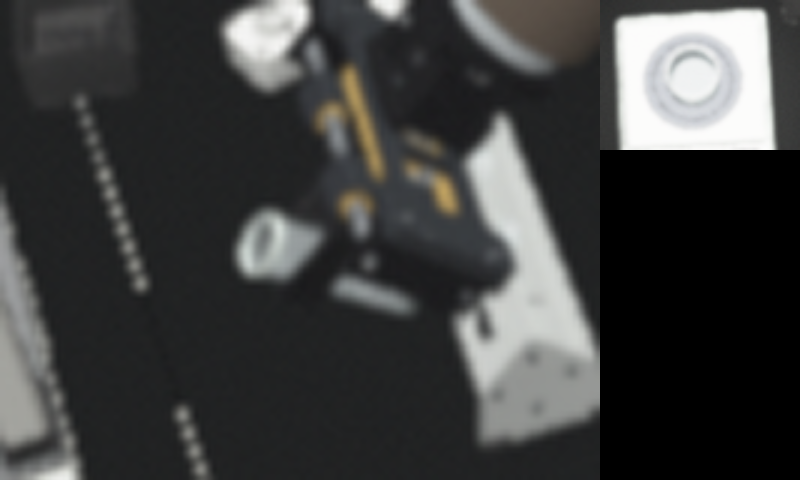

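The vial is out: its ring shows at about (142,227) px against a predicted (141,225). In the top view the beaker stands centred on the pan. Next I'll plan the carry.

```bash
cat > q.py <<'E'
from ik import *
PSI=15;hh=E_("z",PSI)@h
def rows(P0,R0,poses,claw=22):
    for i in range(0,len(poses),12):
        out=[]
        for P,R in poses[i:i+12]:
            t=(R0.T@(P-P0)*1000).round(0);rv=Ro.from_matrix(R0.T@R).as_rotvec().round(2)+0.;out.append('{"tx": %d, "ty": %d, "tz": %d, "ax": %g, "ay": %g, "az": %g, "claw": %d}'%(*t,*rv,claw))
        print(", ".join(out),"\n");t,rv=t/1000,rv;P0,R0=P0+R0@t,R0@Ro.from_rotvec(rv).as_matrix()
def ease(n): return (1-np.cos(np.pi*np.arange(1,n+1)/n))/2
def check(poses,j):
    mx=0;er=0
    for P,R in poses: jn,e=ik(P,R,j);mx=max(mx,np.abs(jn-j).max());er=max(er,e);j=jn
    print("maxstep",mx.round(1),"err",er.round(2),"end",j.round(0));return j
def cur():
    s=sense();return np.array(s["tcp_pos"]),np.array(s["ee_rot"]),np.array(s["joints"])
E
cat > q1.py <<'E'
from q import *; from m import get,fit,cyl,capture
capture("top");b=get("beaker","top",(237,178));x,q=fit("top",b,lambda x:cyl(np.r_[x,.0727],[0,0,1],.030,.058),[.549,0],[.01,.01]);print("beaker",x,q)
P0,R0,j=cur();B=np.array([.549,0,.131])
m0=T+.09*a-.019*z+.025*a; up=np.array([0,0,.1]); m1=B-.016*hh+[0,0,.11]
L=[pose(m0+k*up,45,0) for k in ease(10)]
L+=[pose(m0+up+k*(m1-m0-up),45,PSI*k) for k in ease(24)]
L+=[L[-1]]*2
check(L,j);rows(P0,R0,L)
E
python3 q1.py
```

```text
beaker [ 0.54937701 -0.00119073] 0.9379027533684827
maxstep 3.0 err 0.0 end [-11.  27.   8. -42. -90.  27.]
{"tx": -2, "ty": -1, "tz": -2, "ax": 0, "ay": 0, "az": 0, "claw": 22}, {"tx": -7, "ty": -1, "tz": -7, "ax": 0, "ay": 0, "az": 0, "claw": 22}, {"tx": -15, "ty": -1, "tz": -15, "ax": 0, "ay": 0, "az": 0, "claw": 22}, {"tx": -24, "ty": -1, "tz": -25, "ax": 0, "ay": 0, "az": 0, "claw": 22}, {"tx": -35, "ty": -1, "tz": -36, "ax": 0, "ay": 0, "az": 0, "claw": 22}, {"tx": -46, "ty": -1, "tz": -47, "ax": 0, "ay": 0, "az": 0, "claw": 22}, {"tx": -56, "ty": -1, "tz": -56, "ax": 0, "ay": 0, "az": 0, "claw": 22}, {"tx": -64, "ty": -1, "tz": -64, "ax": 0, "ay": 0, "az": 0, "claw": 22}, {"tx": -69, "ty": -1, "tz": -69, "ax": 0, "ay": 0, "az": 0, "claw": 22}, {"tx": -71, "ty": -1, "tz": -71, "ax": 0, "ay": 0, "az": 0, "claw": 22}, {"tx": -69, "ty": -1, "tz": -72, "ax": 0, "ay": 0, "az": 0, "claw": 22}, {"tx": -66, "ty": -3, "tz": -76, "ax": 0, "ay": 0, "az": 0, "claw": 22} 

{"tx": 6, "ty": -2, "tz": -5, "ax": -0.01, "ay": 0, "az": -0.01, "claw": 22}, {"tx": 15, "ty": -6, "tz": -13, "ax": -0.
[... 1134 characters left out ...]
: -0.04, "ay": 0, "az": -0.04, "claw": 22}, {"tx": 80, "ty": -13, "tz": -73, "ax": -0.04, "ay": 0, "az": -0.05, "claw": 22}, {"tx": 91, "ty": -15, "tz": -83, "ax": -0.05, "ay": 0, "az": -0.05, "claw": 22}, {"tx": 100, "ty": -16, "tz": -91, "ax": -0.06, "ay": 0, "az": -0.06, "claw": 22}, {"tx": 106, "ty": -17, "tz": -97, "ax": -0.06, "ay": 0, "az": -0.06, "claw": 22}, {"tx": 110, "ty": -18, "tz": -101, "ax": -0.06, "ay": 0, "az": -0.06, "claw": 22}, {"tx": 111, "ty": -18, "tz": -102, "ax": -0.06, "ay": 0, "az": -0.07, "claw": 22}, {"tx": 111, "ty": -18, "tz": -102, "ax": -0.06, "ay": 0, "az": -0.07, "claw": 22}, {"tx": 111, "ty": -18, "tz": -102, "ax": -0.06, "ay": 0, "az": -0.07, "claw": 22}
```

servo_tool --deltas '[{"tx": -2, "ty": -1, "tz": -2, "ax": 0, "ay": 0, "az": 0, "claw": 22}, {"tx": -7, "ty": -1, "tz": -7, "ax": 0, "ay": 0, "az": 0, "claw": 22}, {"tx": -15, "ty": -1, "tz": -15, "ax": 0, "ay": 0, "az": 0, "claw": 22}, {"tx": -24, "ty": -1, "tz": -25, "ax": 0, "ay": 0, "az": 0, "claw": 22}, {"tx": -35, "ty": -1, "tz": -36, "ax": 0, "ay": 0, "az": 0, "claw": 22}, {"tx": -46, "ty": -1, "tz": -47, "ax": 0, "ay": 0, "az": 0, "claw": 22}, {"tx": -56, "ty": -1, "tz": -56, "ax": 0, "ay": 0, "az": 0, "claw": 22}, {"tx": -64, "ty": -1, "tz": -64, "ax": 0, "ay": 0, "az": 0, "claw": 22}, {"tx": -69, "ty": -1, "tz": -69, "ax": 0, "ay": 0, "az": 0, "claw": 22}, {"tx": -71, "ty": -1, "tz": -71, "ax": 0, "ay": 0, "az": 0, "claw": 22}, {"tx": -69, "ty": -1, "tz": -72, "ax": 0, "ay": 0, "az": 0, "claw": 22}, {"tx": -66, "ty": -3, "tz": -76, "ax": 0, "ay": 0, "az": 0, "claw": 22}]'

```text
time_s: 13.15
tcp_pos: [0.4761, 0.3747, 0.2267]
ee_rot: [[-0.07, -0.995, 0.069], [-0.704, 0.098, 0.703], [-0.706, 0.001, -0.708]]
wrist_force: [-1.2, 0.4, -0.9]
gripper_width: 0.329
gripper_force: 29.3
```

servo_tool --deltas '[{"tx": 6, "ty": -2, "tz": -5, "ax": -0.01, "ay": 0, "az": -0.01, "claw": 22}, {"tx": 15, "ty": -6, "tz": -13, "ax": -0.01, "ay": 0, "az": -0.01, "claw": 22}, {"tx": 25, "ty": -10, "tz": -22, "ax": -0.02, "ay": 0, "az": -0.02, "claw": 22}, {"tx": 38, "ty": -15, "tz": -34, "ax": -0.03, "ay": 0, "az": -0.03, "claw": 22}, {"tx": 52, "ty": -21, "tz": -47, "ax": -0.04, "ay": 0, "az": -0.04, "claw": 22}, {"tx": 68, "ty": -27, "tz": -61, "ax": -0.05, "ay": 0, "az": -0.05, "claw": 22}, {"tx": 85, "ty": -34, "tz": -77, "ax": -0.06, "ay": 0, "az": -0.06, "claw": 22}, {"tx": 103, "ty": -41, "tz": -93, "ax": -0.07, "ay": 0, "az": -0.07, "claw": 22}, {"tx": 121, "ty": -48, "tz": -110, "ax": -0.08, "ay": 0, "az": -0.08, "claw": 22}, {"tx": 140, "ty": -56, "tz": -128, "ax": -0.09, "ay": 0, "az": -0.09, "claw": 22}, {"tx": 159, "ty": -64, "tz": -145, "ax": -0.1, "ay": 0, "az": -0.1, "claw": 22}, {"tx": 177, "ty": -71, "tz": -162, "ax": -0.12, "ay": 0, "az": -0.12, "claw": 22}]'

```text
time_s: 14.15
tcp_pos: [0.5235, 0.1273, 0.216]
ee_rot: [[0.049, -0.998, -0.051], [-0.706, -0.07, 0.705], [-0.707, 0.002, -0.707]]
wrist_force: [0.3, -0.1, -0.6]
gripper_width: 0.328
gripper_force: 29.4
```

servo_tool --deltas '[{"tx": 19, "ty": -3, "tz": -17, "ax": -0.01, "ay": 0, "az": -0.01, "claw": 22}, {"tx": 37, "ty": -6, "tz": -33, "ax": -0.02, "ay": 0, "az": -0.02, "claw": 22}, {"tx": 53, "ty": -9, "tz": -48, "ax": -0.03, "ay": 0, "az": -0.03, "claw": 22}, {"tx": 68, "ty": -11, "tz": -62, "ax": -0.04, "ay": 0, "az": -0.04, "claw": 22}, {"tx": 80, "ty": -13, "tz": -73, "ax": -0.04, "ay": 0, "az": -0.05, "claw": 22}, {"tx": 91, "ty": -15, "tz": -83, "ax": -0.05, "ay": 0, "az": -0.05, "claw": 22}, {"tx": 100, "ty": -16, "tz": -91, "ax": -0.06, "ay": 0, "az": -0.06, "claw": 22}, {"tx": 106, "ty": -17, "tz": -97, "ax": -0.06, "ay": 0, "az": -0.06, "claw": 22}, {"tx": 110, "ty": -18, "tz": -101, "ax": -0.06, "ay": 0, "az": -0.06, "claw": 22}, {"tx": 111, "ty": -18, "tz": -102, "ax": -0.06, "ay": 0, "az": -0.07, "claw": 22}, {"tx": 111, "ty": -18, "tz": -102, "ax": -0.06, "ay": 0, "az": -0.07, "claw": 22}, {"tx": 111, "ty": -18, "tz": -102, "ax": -0.06, "ay": 0, "az": -0.07, "claw": 22}]'

```text
time_s: 15.15
tcp_pos: [0.5523, -0.0192, 0.2109]
ee_rot: [[0.12, -0.987, -0.109], [-0.697, -0.162, 0.698], [-0.707, -0.008, -0.707]]
wrist_force: [-0.4, -0.3, -1.4]
gripper_width: 0.333
gripper_force: 29.3
```

```bash
cat > q2.py <<'E'
from q import *
P0,R0,j=cur();B=np.array([.549,-.0005,.131])
m=P0-.019*R0[:,2]-.025*R0[:,0];print(m-B,"elev",np.degrees(np.arcsin(-R0[2,0])))
m1=B-.016*hh+[0,0,.11];m2=B-.016*hh+[0,0,.026]
L=[pose(m1+k*(m2-m1),45-39*k,PSI) for k in ease(22)]+[pose(m2,6,PSI)]*2
j=check(L,j);rows(P0,R0,L)
P,R=L[-1];L=[pose(m2,t,PSI) for t in np.arange(5,-31,-1.)]
j=check(L,j)
n=24;L=[pose(m2+k*(B+[0,0,.04]-m2),-30-55*k,PSI) for k in np.arange(1,n+1)/n];j=check(L,j)
E
python3 q2.py
```

```text
[ 0.00235143 -0.0144965   0.11098615] elev 44.97508383465094
maxstep 2.4 err 0.0 end [  9.  21. -13.  -7. -57.   4.]
{"tx": 2, "ty": 0, "tz": 0, "ax": 0, "ay": 0, "az": 0.01, "claw": 22}, {"tx": 3, "ty": 0, "tz": 1, "ax": 0, "ay": 0.01, "az": 0.01, "claw": 22}, {"tx": 5, "ty": 0, "tz": 2, "ax": 0, "ay": 0.03, "az": 0.01, "claw": 22}, {"tx": 7, "ty": 0, "tz": 3, "ax": -0.01, "ay": 0.05, "az": 0.01, "claw": 22}, {"tx": 10, "ty": 0, "tz": 5, "ax": -0.01, "ay": 0.08, "az": 0.01, "claw": 22}, {"tx": 14, "ty": 0, "tz": 7, "ax": -0.01, "ay": 0.12, "az": 0.01, "claw": 22}, {"tx": 18, "ty": 0, "tz": 9, "ax": -0.01, "ay": 0.16, "az": 0.01, "claw": 22}, {"tx": 22, "ty": 0, "tz": 12, "ax": -0.01, "ay": 0.2, "az": 0.01, "claw": 22}, {"tx": 27, "ty": 0, "tz": 15, "ax": -0.01, "ay": 0.24, "az": 0.01, "claw": 22}, {"tx": 31, "ty": 0, "tz": 17, "ax": -0.01, "ay": 0.29, "az": 0.01, "claw": 22}, {"tx": 36, "ty": 1, "tz": 20, "ax": -0.01, "ay": 0.34, "az": 0, "claw": 22}, {"tx": 41, "ty": 1, "tz": 23, "ax": -0.01, "ay": 0.39, "az": 0, "claw": 22} 

{"tx": 3, "ty": 0, "tz": 4, "ax": 0, "ay": 0.05, "az": 
[... 264 characters left out ...]
"tz": 18, "ax": 0, "ay": 0.21, "az": 0.01, "claw": 22}, {"tx": 15, "ty": 0, "tz": 20, "ax": 0, "ay": 0.24, "az": 0.01, "claw": 22}, {"tx": 16, "ty": 0, "tz": 22, "ax": 0, "ay": 0.26, "az": 0.01, "claw": 22}, {"tx": 17, "ty": 0, "tz": 24, "ax": 0, "ay": 0.28, "az": 0.01, "claw": 22}, {"tx": 18, "ty": 0, "tz": 25, "ax": 0, "ay": 0.29, "az": 0.01, "claw": 22}, {"tx": 18, "ty": 0, "tz": 25, "ax": 0, "ay": 0.29, "az": 0.01, "claw": 22}, {"tx": 18, "ty": 0, "tz": 25, "ax": 0, "ay": 0.29, "az": 0.01, "claw": 22}, {"tx": 18, "ty": 0, "tz": 25, "ax": 0, "ay": 0.29, "az": 0.01, "claw": 22} 

maxstep 1.4 err 0.0 end [ 25.  20. -32.  37. -53. -42.]
maxstep 2.5 err 0.0 end [ 36.  38. -40.  62. -90. -80.]
```

servo_tool --deltas '[{"tx": 2, "ty": 0, "tz": 0, "ax": 0, "ay": 0, "az": 0.01, "claw": 22}, {"tx": 3, "ty": 0, "tz": 1, "ax": 0, "ay": 0.01, "az": 0.01, "claw": 22}, {"tx": 5, "ty": 0, "tz": 2, "ax": 0, "ay": 0.03, "az": 0.01, "claw": 22}, {"tx": 7, "ty": 0, "tz": 3, "ax": -0.01, "ay": 0.05, "az": 0.01, "claw": 22}, {"tx": 10, "ty": 0, "tz": 5, "ax": -0.01, "ay": 0.08, "az": 0.01, "claw": 22}, {"tx": 14, "ty": 0, "tz": 7, "ax": -0.01, "ay": 0.12, "az": 0.01, "claw": 22}, {"tx": 18, "ty": 0, "tz": 9, "ax": -0.01, "ay": 0.16, "az": 0.01, "claw": 22}, {"tx": 22, "ty": 0, "tz": 12, "ax": -0.01, "ay": 0.2, "az": 0.01, "claw": 22}, {"tx": 27, "ty": 0, "tz": 15, "ax": -0.01, "ay": 0.24, "az": 0.01, "claw": 22}, {"tx": 31, "ty": 0, "tz": 17, "ax": -0.01, "ay": 0.29, "az": 0.01, "claw": 22}, {"tx": 36, "ty": 1, "tz": 20, "ax": -0.01, "ay": 0.34, "az": 0, "claw": 22}, {"tx": 41, "ty": 1, "tz": 23, "ax": -0.01, "ay": 0.39, "az": 0, "claw": 22}]'

```text
time_s: 16.15
tcp_pos: [0.554, -0.0322, 0.1657]
ee_rot: [[0.156, -0.986, -0.064], [-0.911, -0.169, 0.376], [-0.381, -0.0, -0.924]]
wrist_force: [-0.6, 0.2, -1.6]
gripper_width: 0.328
gripper_force: 29.3
```

servo_tool --deltas '[{"tx": 3, "ty": 0, "tz": 4, "ax": 0, "ay": 0.05, "az": 0.01, "claw": 22}, {"tx": 6, "ty": 0, "tz": 8, "ax": 0, "ay": 0.09, "az": 0.01, "claw": 22}, {"tx": 9, "ty": 0, "tz": 12, "ax": 0, "ay": 0.13, "az": 0.01, "claw": 22}, {"tx": 11, "ty": 0, "tz": 15, "ax": 0, "ay": 0.17, "az": 0.01, "claw": 22}, {"tx": 13, "ty": 0, "tz": 18, "ax": 0, "ay": 0.21, "az": 0.01, "claw": 22}, {"tx": 15, "ty": 0, "tz": 20, "ax": 0, "ay": 0.24, "az": 0.01, "claw": 22}, {"tx": 16, "ty": 0, "tz": 22, "ax": 0, "ay": 0.26, "az": 0.01, "claw": 22}, {"tx": 17, "ty": 0, "tz": 24, "ax": 0, "ay": 0.28, "az": 0.01, "claw": 22}, {"tx": 18, "ty": 0, "tz": 25, "ax": 0, "ay": 0.29, "az": 0.01, "claw": 22}, {"tx": 18, "ty": 0, "tz": 25, "ax": 0, "ay": 0.29, "az": 0.01, "claw": 22}, {"tx": 18, "ty": 0, "tz": 25, "ax": 0, "ay": 0.29, "az": 0.01, "claw": 22}, {"tx": 18, "ty": 0, "tz": 25, "ax": 0, "ay": 0.29, "az": 0.01, "claw": 22}]'

```text
time_s: 17.15
tcp_pos: [0.5552, -0.0395, 0.1356]
ee_rot: [[0.156, -0.988, -0.019], [-0.982, -0.157, 0.103], [-0.105, 0.003, -0.995]]
wrist_force: [-0.5, 0.4, -0.5]
gripper_width: 0.331
gripper_force: 29.3
```

```bash
cat > q3.py <<'E'
from q import *
P0,R0,j=cur();B=np.array([.549,-.0005,.131]);print(sense()["time_s"])
m=P0-.019*R0[:,2]-.025*R0[:,0];print((m-B)*1000,"elev",np.degrees(np.arcsin(-R0[2,0])))
print("mouth px scene",pix("scene",m),"beaker rim",pix("scene",B))
im=capture("scene");a=cv2.resize(im[150:230,195:295],(600,480),interpolation=2);cv2.imwrite("pics/q3.png",a)
m2=B-.016*hh+[0,0,.026]
L=[pose(m2,t,PSI) for t in np.arange(5,-31,-1.)]
rows(P0,R0,L)
E
python3 q3.py
```

```text
17.15
[  2.70345341 -16.41316314  26.095764  ] elev 5.999936017170527
mouth px scene [248.69741223 175.48516222] beaker rim [244.97765867 182.803773  ]
{"tx": 0, "ty": 0, "tz": 0, "ax": 0, "ay": 0.02, "az": 0, "claw": 22}, {"tx": 0, "ty": 0, "tz": -1, "ax": 0, "ay": 0.03, "az": 0, "claw": 22}, {"tx": 0, "ty": 0, "tz": -1, "ax": 0, "ay": 0.05, "az": 0, "claw": 22}, {"tx": 1, "ty": 0, "tz": -2, "ax": 0, "ay": 0.07, "az": 0, "claw": 22}, {"tx": 1, "ty": 0, "tz": -2, "ax": 0, "ay": 0.09, "az": 0, "claw": 22}, {"tx": 1, "ty": 0, "tz": -3, "ax": 0, "ay": 0.1, "az": 0, "claw": 22}, {"tx": 2, "ty": 0, "tz": -3, "ax": 0, "ay": 0.12, "az": 0, "claw": 22}, {"tx": 2, "ty": 0, "tz": -4, "ax": 0, "ay": 0.14, "az": 0, "claw": 22}, {"tx": 2, "ty": 0, "tz": -4, "ax": 0, "ay": 0.16, "az": 0, "claw": 22}, {"tx": 2, "ty": 0, "tz": -4, "ax": 0, "ay": 0.17, "az": 0, "claw": 22}, {"tx": 3, "ty": 0, "tz": -5, "ax": 0, "ay": 0.19, "az": 0, "claw": 22}, {"tx": 3, "ty": 0, "tz": -5, "ax": 0, "ay": 0.21, "az": 0, "claw": 22} 

{"tx": 0, "ty": 0, "tz": -1, "ax": 0, "ay": 0.02, "az": 0, "claw": 22}, {"tx": 1, "ty
[... 939 characters left out ...]
, "tz": -1, "ax": 0, "ay": 0.05, "az": 0, "claw": 22}, {"tx": 2, "ty": 0, "tz": -2, "ax": 0, "ay": 0.07, "az": 0, "claw": 22}, {"tx": 2, "ty": 0, "tz": -2, "ax": 0, "ay": 0.09, "az": 0, "claw": 22}, {"tx": 2, "ty": 0, "tz": -3, "ax": 0, "ay": 0.1, "az": 0, "claw": 22}, {"tx": 2, "ty": 0, "tz": -3, "ax": 0, "ay": 0.12, "az": 0, "claw": 22}, {"tx": 3, "ty": 0, "tz": -4, "ax": 0, "ay": 0.14, "az": 0, "claw": 22}, {"tx": 3, "ty": 0, "tz": -4, "ax": 0, "ay": 0.16, "az": 0, "claw": 22}, {"tx": 3, "ty": 0, "tz": -5, "ax": 0, "ay": 0.17, "az": 0, "claw": 22}, {"tx": 3, "ty": 0, "tz": -5, "ax": 0, "ay": 0.19, "az": 0, "claw": 22}, {"tx": 4, "ty": 0, "tz": -6, "ax": 0, "ay": 0.21, "az": 0, "claw": 22}
```

View pics/q3.png

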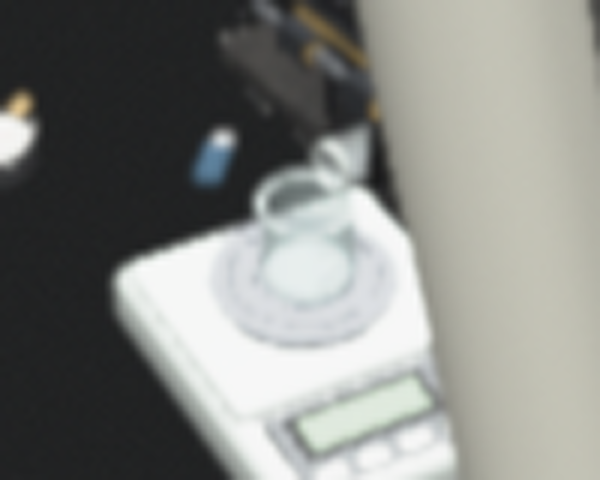

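The mouth is at (250,177) px and the beaker rim at (246,183), both as predicted, so the mouth sits over the near part of the rim. Next: pour slowly.

servo_tool --deltas '[{"tx": 0, "ty": 0, "tz": 0, "ax": 0, "ay": 0.02, "az": 0, "claw": 22}, {"tx": 0, "ty": 0, "tz": -1, "ax": 0, "ay": 0.03, "az": 0, "claw": 22}, {"tx": 0, "ty": 0, "tz": -1, "ax": 0, "ay": 0.05, "az": 0, "claw": 22}, {"tx": 1, "ty": 0, "tz": -2, "ax": 0, "ay": 0.07, "az": 0, "claw": 22}, {"tx": 1, "ty": 0, "tz": -2, "ax": 0, "ay": 0.09, "az": 0, "claw": 22}, {"tx": 1, "ty": 0, "tz": -3, "ax": 0, "ay": 0.1, "az": 0, "claw": 22}, {"tx": 2, "ty": 0, "tz": -3, "ax": 0, "ay": 0.12, "az": 0, "claw": 22}, {"tx": 2, "ty": 0, "tz": -4, "ax": 0, "ay": 0.14, "az": 0, "claw": 22}, {"tx": 2, "ty": 0, "tz": -4, "ax": 0, "ay": 0.16, "az": 0, "claw": 22}, {"tx": 2, "ty": 0, "tz": -4, "ax": 0, "ay": 0.17, "az": 0, "claw": 22}, {"tx": 3, "ty": 0, "tz": -5, "ax": 0, "ay": 0.19, "az": 0, "claw": 22}, {"tx": 3, "ty": 0, "tz": -5, "ax": 0, "ay": 0.21, "az": 0, "claw": 22}]'

```text
time_s: 18.2
tcp_pos: [0.5558, -0.0429, 0.1403]
ee_rot: [[0.157, -0.987, 0.014], [-0.982, -0.158, -0.106], [0.107, 0.003, -0.994]]
wrist_force: [-0.8, -0.7, -0.4]
gripper_width: 0.331
gripper_force: 29.3
```

servo_tool --deltas '[{"tx": 0, "ty": 0, "tz": -1, "ax": 0, "ay": 0.02, "az": 0, "claw": 22}, {"tx": 1, "ty": 0, "tz": -1, "ax": 0, "ay": 0.03, "az": 0, "claw": 22}, {"tx": 1, "ty": 0, "tz": -2, "ax": 0, "ay": 0.05, "az": 0, "claw": 22}, {"tx": 1, "ty": 0, "tz": -2, "ax": 0, "ay": 0.07, "az": 0, "claw": 22}, {"tx": 1, "ty": 0, "tz": -3, "ax": 0, "ay": 0.09, "az": 0, "claw": 22}, {"tx": 2, "ty": 0, "tz": -3, "ax": 0, "ay": 0.1, "az": 0, "claw": 22}, {"tx": 2, "ty": 0, "tz": -4, "ax": 0, "ay": 0.12, "az": 0, "claw": 22}, {"tx": 2, "ty": 0, "tz": -4, "ax": 0, "ay": 0.14, "az": 0, "claw": 22}, {"tx": 3, "ty": 0, "tz": -5, "ax": 0, "ay": 0.16, "az": 0, "claw": 22}, {"tx": 3, "ty": 0, "tz": -5, "ax": 0, "ay": 0.17, "az": 0, "claw": 22}, {"tx": 3, "ty": 0, "tz": -6, "ax": 0, "ay": 0.19, "az": 0, "claw": 22}, {"tx": 3, "ty": 0, "tz": -6, "ax": 0, "ay": 0.21, "az": 0, "claw": 22}]'

```text
time_s: 19.2
tcp_pos: [0.5563, -0.0452, 0.1467]
ee_rot: [[0.151, -0.988, 0.047], [-0.938, -0.158, -0.307], [0.311, 0.002, -0.95]]
wrist_force: [0.3, -0.7, -1.0]
gripper_width: 0.33
gripper_force: 29.3
```

servo_tool --deltas '[{"tx": 1, "ty": 0, "tz": 0, "ax": 0, "ay": 0.02, "az": 0, "claw": 22}, {"tx": 1, "ty": 0, "tz": -1, "ax": 0, "ay": 0.03, "az": 0, "claw": 22}, {"tx": 1, "ty": 0, "tz": -1, "ax": 0, "ay": 0.05, "az": 0, "claw": 22}, {"tx": 2, "ty": 0, "tz": -2, "ax": 0, "ay": 0.07, "az": 0, "claw": 22}, {"tx": 2, "ty": 0, "tz": -2, "ax": 0, "ay": 0.09, "az": 0, "claw": 22}, {"tx": 2, "ty": 0, "tz": -3, "ax": 0, "ay": 0.1, "az": 0, "claw": 22}, {"tx": 2, "ty": 0, "tz": -3, "ax": 0, "ay": 0.12, "az": 0, "claw": 22}, {"tx": 3, "ty": 0, "tz": -4, "ax": 0, "ay": 0.14, "az": 0, "claw": 22}, {"tx": 3, "ty": 0, "tz": -4, "ax": 0, "ay": 0.16, "az": 0, "claw": 22}, {"tx": 3, "ty": 0, "tz": -5, "ax": 0, "ay": 0.17, "az": 0, "claw": 22}, {"tx": 3, "ty": 0, "tz": -5, "ax": 0, "ay": 0.19, "az": 0, "claw": 22}, {"tx": 4, "ty": 0, "tz": -6, "ax": 0, "ay": 0.21, "az": 0, "claw": 22}]'

```text
time_s: 20.2
tcp_pos: [0.5563, -0.047, 0.1534]
ee_rot: [[0.138, -0.987, 0.077], [-0.853, -0.158, -0.497], [0.503, 0.003, -0.864]]
wrist_force: [-0.5, -0.1, 0.0]
gripper_width: 0.33
gripper_force: 29.3
```

```bash
cat > q4.py <<'E'
from q import *
P0,R0,j=cur();B=np.array([.549,-.0005,.131])
m=P0-.019*R0[:,2]-.025*R0[:,0];print((m-B)*1000,"elev",np.degrees(np.arcsin(-R0[2,0])),j.round(0))
n=24;m2=B-.016*hh+[0,0,.026]
L=[pose(m2+k*(B+[0,0,.04]-m2),-30-55*k,PSI) for k in np.arange(1,n+1)/n];L+=[L[-1]]*3
check(L,j);rows(P0,R0,L[:24])
for c in("scene","top"):
    capture(c)
    for r in recognise("ball_1_center",c):
        w=world(c,r["xyz"]);print(c,round(r["confidence"],2),w.round(3))
E
python3 q4.py
```

```text
[  2.41181341 -15.74254415  26.20915616] elev -30.20328772196661 [ 25.  20. -32.  37. -53. -42.]
maxstep 2.4 err 0.0 end [ 36.  38. -40.  62. -90. -80.]
{"tx": 0, "ty": 0, "tz": -2, "ax": 0, "ay": 0.04, "az": 0, "claw": 22}, {"tx": 1, "ty": 0, "tz": -3, "ax": 0, "ay": 0.08, "az": 0, "claw": 22}, {"tx": 1, "ty": 0, "tz": -5, "ax": 0, "ay": 0.12, "az": 0, "claw": 22}, {"tx": 1, "ty": 0, "tz": -7, "ax": 0, "ay": 0.16, "az": 0, "claw": 22}, {"tx": 2, "ty": 0, "tz": -9, "ax": 0, "ay": 0.2, "az": 0, "claw": 22}, {"tx": 2, "ty": 0, "tz": -11, "ax": 0.01, "ay": 0.24, "az": 0, "claw": 22}, {"tx": 2, "ty": 0, "tz": -13, "ax": 0.01, "ay": 0.28, "az": 0, "claw": 22}, {"tx": 2, "ty": 0, "tz": -15, "ax": 0.01, "ay": 0.32, "az": 0, "claw": 22}, {"tx": 2, "ty": 0, "tz": -17, "ax": 0.01, "ay": 0.36, "az": 0, "claw": 22}, {"tx": 3, "ty": 0, "tz": -19, "ax": 0.01, "ay": 0.4, "az": 0, "claw": 22}, {"tx": 3, "ty": 0, "tz": -21, "ax": 0.01, "ay": 0.44, "az": 0, "claw": 22}, {"tx": 2, "ty": 0, "tz": -23, "ax": 0.01, "ay": 0.48, "az": 0, "claw": 22} 

{"tx": 2, "ty": 0, "tz": -2, "ax": 0, "ay": 0.04, "az": 0, "claw": 22}, {"tx": 2, "ty": 0, "tz": -4, "ax": 0, "ay": 0.08, "az": 0, "claw": 22}, {"tx": 3, "ty": 0, "tz": -6, "ax": 0, "ay": 0.12, "az": 0, "claw": 22}, {"tx": 4, "ty": 0, "tz": -8, "ax": 0, "ay": 0.16, "az": 0, "claw": 22}, {"tx": 5, "ty": 0, "tz": -10, "ax": 0, "ay": 0.2, "az": 0, "claw": 22}, {"tx": 5, "ty": 0, "tz": -12, "ax": 0, "ay": 0.24, "az": 0, "claw": 22}, {"tx": 6, "ty": 0, "tz": -14, "ax": 0, "ay": 0.28, "az": 0, "claw": 22}, {"tx": 6, "ty": 0, "tz": -16, "ax": 0, "ay": 0.32, "az": 0, "claw": 22}, {"tx": 7, "ty": 0, "tz": -18, "ax": 0, "ay": 0.36, "az": 0, "claw": 22}, {"tx": 7, "ty": 0, "tz": -20, "ax": 0, "ay": 0.4, "az": 0, "claw": 22}, {"tx": 8, "ty": 0, "tz": -22, "ax": 0, "ay": 0.44, "az": 0, "claw": 22}, {"tx": 8, "ty": 0, "tz": -24, "ax": 0, "ay": 0.48, "az": 0, "claw": 22}
```

servo_tool --deltas '[{"tx": 0, "ty": 0, "tz": -2, "ax": 0, "ay": 0.04, "az": 0, "claw": 22}, {"tx": 1, "ty": 0, "tz": -3, "ax": 0, "ay": 0.08, "az": 0, "claw": 22}, {"tx": 1, "ty": 0, "tz": -5, "ax": 0, "ay": 0.12, "az": 0, "claw": 22}, {"tx": 1, "ty": 0, "tz": -7, "ax": 0, "ay": 0.16, "az": 0, "claw": 22}, {"tx": 2, "ty": 0, "tz": -9, "ax": 0, "ay": 0.2, "az": 0, "claw": 22}, {"tx": 2, "ty": 0, "tz": -11, "ax": 0.01, "ay": 0.24, "az": 0, "claw": 22}, {"tx": 2, "ty": 0, "tz": -13, "ax": 0.01, "ay": 0.28, "az": 0, "claw": 22}, {"tx": 2, "ty": 0, "tz": -15, "ax": 0.01, "ay": 0.32, "az": 0, "claw": 22}, {"tx": 2, "ty": 0, "tz": -17, "ax": 0.01, "ay": 0.36, "az": 0, "claw": 22}, {"tx": 3, "ty": 0, "tz": -19, "ax": 0.01, "ay": 0.4, "az": 0, "claw": 22}, {"tx": 3, "ty": 0, "tz": -21, "ax": 0.01, "ay": 0.44, "az": 0, "claw": 22}, {"tx": 2, "ty": 0, "tz": -23, "ax": 0.01, "ay": 0.48, "az": 0, "claw": 22}]'

```text
time_s: 21.4
tcp_pos: [0.555, -0.0373, 0.1746]
ee_rot: [[0.084, -0.986, 0.141], [-0.528, -0.164, -0.833], [0.845, -0.005, -0.535]]
wrist_force: [-0.0, -0.7, 0.4]
gripper_width: 0.33
gripper_force: 29.3
```

servo_tool --deltas '[{"tx": 2, "ty": 0, "tz": -2, "ax": 0, "ay": 0.04, "az": 0, "claw": 22}, {"tx": 2, "ty": 0, "tz": -4, "ax": 0, "ay": 0.08, "az": 0, "claw": 22}, {"tx": 3, "ty": 0, "tz": -6, "ax": 0, "ay": 0.12, "az": 0, "claw": 22}, {"tx": 4, "ty": 0, "tz": -8, "ax": 0, "ay": 0.16, "az": 0, "claw": 22}, {"tx": 5, "ty": 0, "tz": -10, "ax": 0, "ay": 0.2, "az": 0, "claw": 22}, {"tx": 5, "ty": 0, "tz": -12, "ax": 0, "ay": 0.24, "az": 0, "claw": 22}, {"tx": 6, "ty": 0, "tz": -14, "ax": 0, "ay": 0.28, "az": 0, "claw": 22}, {"tx": 6, "ty": 0, "tz": -16, "ax": 0, "ay": 0.32, "az": 0, "claw": 22}, {"tx": 7, "ty": 0, "tz": -18, "ax": 0, "ay": 0.36, "az": 0, "claw": 22}, {"tx": 7, "ty": 0, "tz": -20, "ax": 0, "ay": 0.4, "az": 0, "claw": 22}, {"tx": 8, "ty": 0, "tz": -22, "ax": 0, "ay": 0.44, "az": 0, "claw": 22}, {"tx": 8, "ty": 0, "tz": -24, "ax": 0, "ay": 0.48, "az": 0, "claw": 22}]'

```text
time_s: 22.4
tcp_pos: [0.5525, -0.0213, 0.194]
ee_rot: [[0.009, -0.986, 0.164], [-0.084, -0.165, -0.983], [0.996, -0.005, -0.084]]
wrist_force: [-0.0, -0.4, -0.7]
gripper_width: 0.332
gripper_force: 29.3
```

servo_tool --deltas '[{"tx": 0, "ty": 0, "tz": 0, "ax": 0, "ay": 0, "az": 0, "claw": 22}, {"tx": 0, "ty": 0, "tz": 0, "ax": 0, "ay": 0, "az": 0, "claw": 22}, {"tx": 0, "ty": 0, "tz": 0, "ax": 0, "ay": 0, "az": 0, "claw": 22}, {"tx": 0, "ty": 0, "tz": 0, "ax": 0, "ay": 0, "az": 0, "claw": 22}, {"tx": 0, "ty": 0, "tz": 0, "ax": 0, "ay": 0, "az": 0, "claw": 22}, {"tx": 0, "ty": 0, "tz": 0, "ax": 0, "ay": 0, "az": 0, "claw": 22}, {"tx": 0, "ty": 0, "tz": 0, "ax": 0, "ay": 0, "az": 0, "claw": 22}, {"tx": 0, "ty": 0, "tz": 0, "ax": 0, "ay": 0, "az": 0, "claw": 22}, {"tx": 0, "ty": 0, "tz": 0, "ax": 0, "ay": 0, "az": 0, "claw": 22}, {"tx": 0, "ty": 0, "tz": 0, "ax": 0, "ay": 0, "az": 0, "claw": 22}, {"tx": 0, "ty": 0, "tz": 0, "ax": 0, "ay": 0, "az": 0, "claw": 22}, {"tx": 0, "ty": 0, "tz": 0, "ax": 0, "ay": 0, "az": 0, "claw": 22}]'

```text
time_s: 23.4
tcp_pos: [0.5521, -0.0216, 0.1938]
ee_rot: [[0.01, -0.986, 0.164], [-0.085, -0.165, -0.983], [0.996, -0.004, -0.085]]
wrist_force: [0.2, 0.0, -0.5]
gripper_width: 0.324
gripper_force: 29.3
```

```bash
python3 - <<'E'
from q import *
P0,R0,j=cur();B=np.array([.549,-.0005,.131])
m=P0-.019*R0[:,2]-.025*R0[:,0];print((m-B)*1000,"elev",np.degrees(np.arcsin(-R0[2,0])),j.round(0),sense()["time_s"])
o=np.zeros((480,800,3),np.uint8)
a=capture("scene");b=capture("top")
o[:,:480]=cv2.resize(a[140:230,200:290],(480,480),interpolation=2);o[:320,480:]=cv2.resize(b[140:220,195:275],(320,320),interpolation=2);cv2.imwrite("pics/r.png",o)
for c in("scene","top"):
    for n in("ball_1_center","capped_a"):
        for r in recognise(n,c): print(n,c,round(r["confidence"],2),world(c,r["xyz"]).round(3))
E
```

```text
[-0.26200566 -0.26764269 39.54666453] elev -85.10392945752047 [ 36.  38. -41.  63. -90. -80.] 23.4
capped_a scene 0.51 [0.52  0.307 0.085]
capped_a scene 0.41 [0.587 0.308 0.076]
ball_1_center top 0.29 [0.537 0.002 0.102]
capped_a top 0.72 [0.597 0.293 0.079]
capped_a top 0.3 [ 0.546 -0.016  0.261]
```

View pics/r.png

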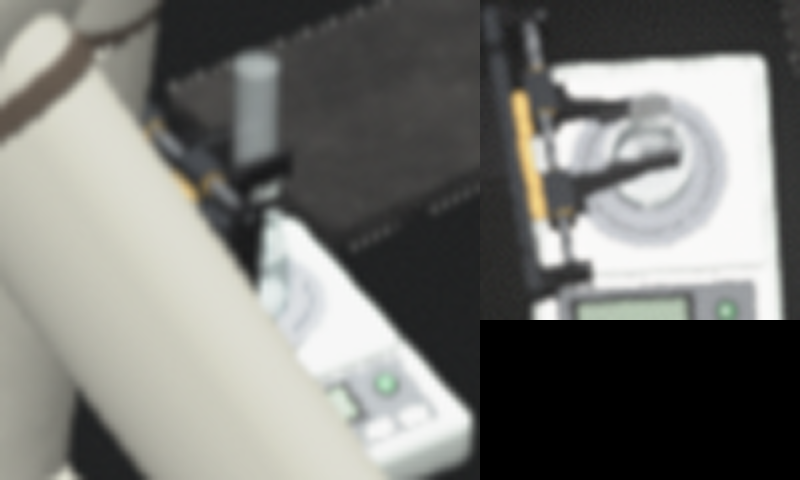

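The scene view shows the vial inverted and apparently empty over the beaker. The top view is hidden by the fingers, so I'll back off 70 mm to check the balls, then return.

servo_tool --deltas '[{"tx": 5, "ty": 0, "tz": -5, "ax": 0, "ay": 0, "az": 0, "claw": 22}, {"tx": 10, "ty": 0, "tz": -18, "ax": 0, "ay": 0, "az": 0, "claw": 22}, {"tx": 10, "ty": 0, "tz": -36, "ax": 0, "ay": 0, "az": 0, "claw": 22}, {"tx": 10, "ty": 0, "tz": -54, "ax": 0, "ay": 0, "az": 0, "claw": 22}, {"tx": 10, "ty": 0, "tz": -66, "ax": 0, "ay": 0, "az": 0, "claw": 22}, {"tx": 10, "ty": 0, "tz": -70, "ax": 0, "ay": 0, "az": 0, "claw": 22}]'

```text
time_s: 24.2
tcp_pos: [0.5411, 0.0486, 0.2101]
ee_rot: [[0.009, -0.986, 0.167], [-0.086, -0.167, -0.982], [0.996, -0.005, -0.086]]
wrist_force: [0.3, 0.2, 0.5]
gripper_width: 0.331
gripper_force: 29.3
```

```bash
python3 - <<'E'
from m import *
b=capture("top");st()
o=np.zeros((600,800,3),np.uint8)
o[:400,:400]=cv2.resize(b[158:198,217:257],(400,400),interpolation=2)
o[:400,400:]=cv2.resize(b[110:260,180:330],(400,400),interpolation=2)
o[400:,:]=cv2.resize(b[90:290,60:460],(800,400),interpolation=2)[100:300]
cv2.imwrite("pics/u.png",o)
x,q=fit("top",get("beaker","top",(237,178)),lambda x:cyl(np.r_[x,.0707],[0,0,1],.030,.058),[.549,0],[.01,.01]);print("beaker",x,q)
for r in recognise("ball_1_center","top"): print(round(r["confidence"],2),world("top",r["xyz"]).round(3))
for r in trace("ball_1_center","top"): print(round(r["confidence"],2),r["mask"].sum(),np.argwhere(r["mask"]).mean(0)[::-1].round(1))
E
```

```text
t 24.25 tcp [0.5411 0.0483 0.21  ] w 0.332 F [ 0.8 -0.5 -0.4] gf 29.3
[[0.01, -0.986, 0.167], [-0.086, -0.167, -0.982], [0.996, -0.005, -0.086]] [ 44.2  38.3 -35.4  55.4 -94.4 -76.8]Traceback (most recent call last):
  File "<stdin>", line 8, in <module>
  File "m.py", line 12, in fit
    M=cv2.resize(mask.astype(np.uint8),(1024,768),interpolation=cv2.INTER_NEAREST)
                 ^^^^^^^^^^^
AttributeError: 'NoneType' object has no attribute 'astype'
```

View pics/u.png

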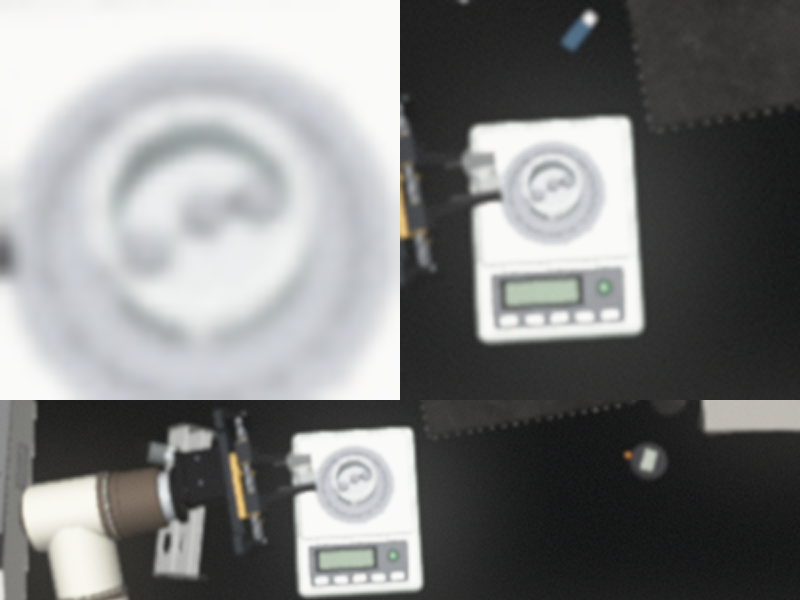

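All three balls lie in the centred beaker, at (145,250), (205,215) and (250,200) in the crop. Next: return above the beaker and let the balance settle.

servo_tool --deltas '[{"tx": 0, "ty": 0, "tz": 5, "ax": 0, "ay": 0, "az": 0, "claw": 22}, {"tx": 0, "ty": 0, "tz": 18, "ax": 0, "ay": 0, "az": 0, "claw": 22}, {"tx": 0, "ty": 0, "tz": 36, "ax": 0, "ay": 0, "az": 0, "claw": 22}, {"tx": 0, "ty": 0, "tz": 54, "ax": 0, "ay": 0, "az": 0, "claw": 22}, {"tx": 0, "ty": 0, "tz": 66, "ax": 0, "ay": 0, "az": 0, "claw": 22}, {"tx": -5, "ty": 0, "tz": 70, "ax": 0, "ay": 0, "az": 0, "claw": 22}, {"tx": -8, "ty": 0, "tz": 70, "ax": 0, "ay": 0, "az": 0, "claw": 22}, {"tx": -8, "ty": 0, "tz": 70, "ax": 0, "ay": 0, "az": 0, "claw": 22}, {"tx": -8, "ty": 0, "tz": 70, "ax": 0, "ay": 0, "az": 0, "claw": 22}, {"tx": -8, "ty": 0, "tz": 70, "ax": 0, "ay": 0, "az": 0, "claw": 22}, {"tx": -8, "ty": 0, "tz": 70, "ax": 0, "ay": 0, "az": 0, "claw": 22}, {"tx": -8, "ty": 0, "tz": 70, "ax": 0, "ay": 0, "az": 0, "claw": 22}]'

```text
time_s: 25.3
tcp_pos: [0.5523, -0.0211, 0.1958]
ee_rot: [[0.01, -0.986, 0.165], [-0.085, -0.166, -0.983], [0.996, -0.004, -0.085]]
wrist_force: [0.4, -0.9, -0.5]
gripper_width: 0.332
gripper_force: 29.3
```

servo_tool --deltas '[{"tx": 0, "ty": 0, "tz": 0, "ax": 0, "ay": 0, "az": 0, "claw": 22}, {"tx": 0, "ty": 0, "tz": 0, "ax": 0, "ay": 0, "az": 0, "claw": 22}, {"tx": 0, "ty": 0, "tz": 0, "ax": 0, "ay": 0, "az": 0, "claw": 22}, {"tx": 0, "ty": 0, "tz": 0, "ax": 0, "ay": 0, "az": 0, "claw": 22}, {"tx": 0, "ty": 0, "tz": 0, "ax": 0, "ay": 0, "az": 0, "claw": 22}, {"tx": 0, "ty": 0, "tz": 0, "ax": 0, "ay": 0, "az": 0, "claw": 22}, {"tx": 0, "ty": 0, "tz": 0, "ax": 0, "ay": 0, "az": 0, "claw": 22}, {"tx": 0, "ty": 0, "tz": 0, "ax": 0, "ay": 0, "az": 0, "claw": 22}, {"tx": 0, "ty": 0, "tz": 0, "ax": 0, "ay": 0, "az": 0, "claw": 22}, {"tx": 0, "ty": 0, "tz": 0, "ax": 0, "ay": 0, "az": 0, "claw": 22}, {"tx": 0, "ty": 0, "tz": 0, "ax": 0, "ay": 0, "az": 0, "claw": 22}, {"tx": 0, "ty": 0, "tz": 0, "ax": 0, "ay": 0, "az": 0, "claw": 22}]'

```text
time_s: 26.3
tcp_pos: [0.5521, -0.0217, 0.1959]
ee_rot: [[0.01, -0.986, 0.164], [-0.085, -0.165, -0.983], [0.996, -0.004, -0.085]]
wrist_force: [-0.2, -0.1, -0.4]
gripper_width: 0.332
gripper_force: 29.3
```

```bash
python3 - <<'E'
from q import *
P0,R0,j=cur();B=np.array([.549,-.0005,.131]);m=P0-.019*R0[:,2]-.025*R0[:,0];d=(m-B)*1000;print(d)
if np.hypot(*d[:2])<8 and d[2]>30: print(finish_job())
E
```

```text
[-0.22892966 -0.45638041 41.56558073]
the job is handed in; nothing more can be done
None
```

Job handed in at about 26 s: the beaker stands centred on the pan with all three balls in it, and the empty vial is held mouth-down about 40 mm above its rim.

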